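# Set up the soap-stamping jig

## Robot

A 7-joint arm with a two-finger parallel gripper is mounted at the origin on a cart in front of the work surface, level with it; the furniture and walls round the work are solid. World frame = base frame: x ahead of the robot, y to its left, z up, the work surface at z = 0. Lengths are in m, angles in degrees, forces in N, time in s.
With the tool pointing down it reaches from about 0.4 to 0.85 m from the base axis. Payload 6.9 kg.
Tool frame: the origin (TCP) lies between the finger pads; the fingertips stand 19 mm ahead of it and the grasp point (between the pads) is the TCP; z points along the fingers, y is the line along which they close (so a half turn about z gives the same grasp; the last joint's range is limited). The gripper opens to 85 mm and grips with 20 to 120 N. Pads are 22 mm wide; open, the fingers measure 114 mm over their backs; the gripper's body (76 mm by 85 mm) begins 54 mm behind the grasp point. The pads swing forward as they close: fully open they stand 13 mm farther back than shut.
Start: joints at [78.18, 29.078, -13.613, 85.955, 7.202, 65.827, -8.869], TCP at [0.192, -0.595, 0.25] pointing down, gripper open.
Joint ranges: [-176.47, 176.47], [-13.61, 117.27], [-81.72, 77.17], [0.22, 143.17], [-87.28, 267.28], [10, 112.55], [-165.47, 165.47]. Speed limits (degrees/s): [136.94, 136.94, 180, 180, 180, 180, 180].

## Interface

Orientations are given as [roll, pitch, yaw] about the fixed x, y, z axes, in that order (R = Rz(yaw) Ry(pitch) Rx(roll)).
In Python, from workcell import bot gives the robot as it stands.
- The arm moves only by the tool send_rows, never from a script. Its arguments are lists of equal length, an entry for each row: "delta_pos": the shift along the world's x, y, z in cm, a list of three; "twist": the turn about the world's z in rad. In form: {"delta_pos": [[tx, ty, tz], ...], "twist": [twist, ...]}. A call has 1 to 5 rows; each row shifts and turns the commanded pose from where the row before left it; what a row does not reach is not made up. A row lasts 1/12 s, in which the tool goes at most 41.7 mm and 7.16 degrees, less where a joint would pass 70% of its speed; a pose out of reach is approached as far as the arm can. A call with a gripper value outside its range is refused whole. "hand" is the opening, from 0 (shut) to 1 (fully open), set as the call begins (left out, the last holds). The fingers move at their own pace and stop on an object; "squeeze" is the grip in N (left out, the last holds). Time passes only in rows, so rows that do not move let the fingers close. It gives the time, the measured TCP pose, the force, the opening and the grip force at its end, in the units of the state.
- bot.get_state(): the state, without advancing time (a new reading comes with each control period).
- bot.read_camera(name): name is "scene" or "top" or "wrist"; returns the picture (420x560x3 uint8, red, green, blue); there is no depth.
- bot.camera_model(name): a dict with "camera_matrix" (3x3 intrinsics, pixels), "k1" (the pictures are not rectified: a ray, as slopes to the right and down, at radius r is drawn at 1 + k1 r^2 times it, then the intrinsics apply), "R" (3x3) and "t" (3): a world point X has camera coordinates R X + t. Camera axes: x right, y down, z forward; pixel columns grow to the right and rows downward; lengths in m; the calibration is good to about 2 mm. A picture is of the moment at which its call begins: read the wrist's pose just before it. camera_model takes no time and is no camera call; for the wrist camera it gives the pose at the moment of the call.
- bot.hand_in(): hands the job in; it is judged then, once.
The state is a dict: "t": time; "joint_pos": joint angles; "qd": joint speeds; "tau": joint torques, N m; "position": TCP position; "tcp_rot": TCP orientation; "contact_force": force on the tool from outside, world axes, zero at the start; "ft_torque": the same for the moment, N m; "grip_width": opening from 0.0 (shut) to 1.0 (fully open); "grasp_force": force on a finger pad.
Only numpy, scipy, OpenCV 4.12 (cv2) and the standard library are available. Lean on these libraries where they do the work, as an engineer would, in place of code of your own. Each camera call takes 0.05 s, during which the arm holds its last target. There are 200 camera calls.

## Task

Get the bench ready for stamping soap: lay one of the two loose bars in the jig's pocket, set the guide plate flat in its seat on top, over the bar, and stand the stamp through the guide's hole on the bar; the dropper bottle stands in the round well to the right of the pocket. The other loose bar waits on the pine board, in line with the two bars there and midway between them. Do not let anything fall over, and leave the two bars on the board and the cup where they are.

Things in the scene. Friction and masses are not known exactly. Their poses are not given: they have to be found in the camera images.
- stamping_jig: Wooden jig, fixed (mm). Origin on bench under pocket centre; x back, y left. Base 100x205, top z 14 = floor of pocket 64(x)x82(y); fences front, back to z 22. Cheeks at |y| 41-61 with ledges z 46 for the guide; lips to z 56, flaring out, seat 65x105 at the ledge, 71x111 at lip top. Bottle well: 56 mm block at y -105, hole 40 wide, mouth z 34, floor z 16. Bar and guide lie lengthwise along y.
- pine_board: Flat brown board 160 (x) x 300 (y) x 16 mm, fixed, long side along y; origin at the centre of its underside. Two soap bars lie across it (long sides along x) at about y = +100 and -100 mm in its frame; the gap between them is about 145 mm wide.
- soap_bar_a: Loose cream cut soap bar, 72 (x) x 54 (y) x 30 mm high, lying flat on the bench at the start; origin at the centre of its underside. Weight about 0.1 kg.
- soap_bar_b: Loose cream cut soap bar, 69 (x) x 51 (y) x 30 mm high, lying flat on the bench at the start; origin at the centre of its underside. Weight about 0.1 kg. The two loose bars are interchangeable.
- guide_plate: Loose plywood guide plate, 60 (x) x 100 (y) x 12 mm thick, with a round through hole 47 mm across in its centre; lies flat on the bench at the start; origin at the centre of its underside. Weight about 0.12 kg.
- soap_stamp: Loose turned wooden stamp, 60 mm high, standing upright; round foot 39 mm across and 24 mm high, above it a narrower neck and knob about 24 mm across to grip. Origin at the centre of its underside.
- dropper_bottle: Loose amber dropper bottle, 98 mm high, standing upright; round body 31 mm across up to 61 mm, above it a black cap and rubber bulb 20 mm across. Origin at the centre of its underside.
- row_bar_1: Cream soap bar, 67 (x) x 55 (y) x 28 mm, already lying on the pine board near its left (+y) end; stays there. Origin at the centre of its underside.
- row_bar_2: Cream soap bar, 67 (x) x 55 (y) x 28 mm, already lying on the pine board near its right (-y) end; stays there. Origin at the centre of its underside.
- porcelain_cup: White tea cup with an ear, 88 x 110 x 61 mm, standing at the right of the work; stays there. Origin at its underside.
Not all that is in view belongs to the job. Leave any green or pink look-alike of the soap_stamp alone.

How it is judged:
By the outcome, as a careful person would: the job done as asked, in the order asked, and still so for the second after the job is handed in, with the robot touching nothing.
It also fails if it takes over 112 s, if anything falls off the work surface, if the arm or the gripper's body presses on something with over 40 N, if the wrist force passes 120 N, or if a joint passes its speed limit or range.

## Working session

There is one attempt and no reset: what is moved stays moved. The work goes in short steps, Python scripts to look and compute and a tool call to move; the robot and the scene stay as the last step left them, time stands still between calls to the robot, and variables do not carry over. Pictures are saved under pics/ and viewed, at most 14 in all, crops included, and the job is handed in when it is done.

Besides the shell and the picture viewer there is one more tool, called after "Request:" as name(argument=value, ...), one argument or row to a line, values as JSON. send_rows: Moves the arm, as the interface text tells. Its arguments: {"type":"object","properties":{"delta_pos":{"type":"array","items":{"type":"array","items":{"type":"number"}}},"twist":{"type":"array","items":{"type":"number"}},"hand":{"type":"number"},"squeeze":{"type":"number"}},"required":["delta_pos","twist"]}

```bash
mkdir -p pics
cat > h.py <<'E'
import numpy as np, cv2
from workcell import bot
def cam(n):
    m=bot.camera_model(n); return {k:np.array(v) for k,v in m.items()}
def ray(m,px):
    K=m['camera_matrix'];px=np.asarray(px,float).reshape(-1,2)
    d=np.c_[(px[:,0]-K[0,2])/K[0,0],(px[:,1]-K[1,2])/K[1,1]]
    u=d.copy()
    for _ in range(20): u=d/(1+m['k1']*(u**2).sum(1,keepdims=True))
    D=np.c_[u,np.ones(len(u))]@m['R']
    C=-m['R'].T@m['t']
    return C,D
def onz(m,px,z):
    C,D=ray(m,px); s=(z-C[2])/D[:,2]; return C+D*s[:,None]
def proj(m,X):
    c=np.atleast_2d(X)@m['R'].T+m['t'];u=c[:,:2]/c[:,2:];u=u*(1+m['k1']*(u**2).sum(1,keepdims=True))
    K=m['camera_matrix'];return u@K[:2,:2].T+K[:2,2]
def snap(n,f):
    m=cam(n);im=bot.read_camera(n);cv2.imwrite('pics/'+f,im[:,:,::-1]);return m,im
E
python3 - <<'E'
from h import *
for n in ('top','scene'):
    m,im=snap(n,n+'0.png'); print(n,m['camera_matrix'].tolist(),m['k1'],-m['R'].T@m['t'],m['R'].round(3).tolist())
s=bot.get_state();print(s)
E
```

```text
top [[443.00984061909094, 0.0, 277.88158507813955], [0.0, 443.00984061909094, 213.66729862533253], [0.0, 0.0, 1.0]] -0.08512960268184126 [ 0.3764628  -0.07466736  1.30285281] [[-0.01, -1.0, -0.01], [-0.994, 0.011, -0.108], [0.108, 0.008, -0.994]]
scene [[509.8967642592107, 0.0, 272.52946420320745], [0.0, 509.8967642592107, 222.31023233138447], [0.0, 0.0, 1.0]] 0.051804111050872736 [0.01753726 0.82872418 0.81184569] [[-0.867, -0.498, 0.019], [-0.313, 0.516, -0.797], [0.387, -0.697, -0.603]]
{'t': 0.1, 'joint_pos': array([ 78.18087792,  29.12061286, -13.60780952,  86.0023356 ,
         7.20382158,  65.82640534,  -8.87097542]), 'qd': array([-0.01076125, -0.14388111, -0.01268756, -0.06284118, -0.01372784,
       -0.05226067,  0.07130569]), 'tau': array([-4.35535432e-03, -6.21836829e+01, -2.19418846e+00, -2.50205702e+01,
        1.25935703e-02,  7.76819244e-03,  3.54527253e-05]), 'position': array([ 0.19150358, -0.59450765,  0.24952059]), 'tcp_rot': array([-1.79909564e+02,  3.93977410e-03,  1.78620455e+01]), 'contact_force': array([-0.15689732, -0.31327496,  0.06055819]), 'ft_torque': array([-0.01331841, -0.01199304,  0.03301761]), 'grasp_force': 0.0, 'grip_width': 1.0015701269451551}
```

View pics/top0.png

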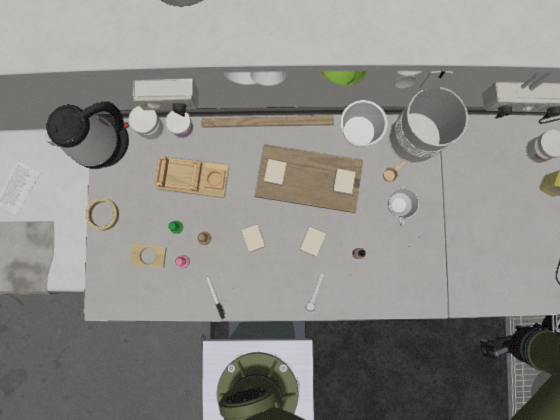

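View pics/scene0.png

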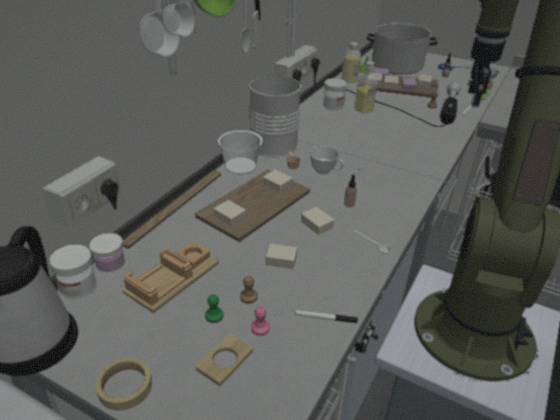

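The top view shows the jig at about (192,177), the board at (310,180), loose bars at (253,238) and (313,241), the guide at (149,256), the brown stamp at (204,238) and the bottle at (359,254). The green and pink look-alikes are at (176,227) and (182,262). The scene view agrees with this.

Run:
```python
from h import *
m=cam('top')
im=cv2.imread('pics/top0.png')[:,:,::-1]
P={'jig':(192,177,.02),'barL':(253,238,.03),'barR':(313,241,.03),'guide':(149,256,.012),'stamp':(204,238,.05),'bottle':(359,254,.08),'board':(310,180,.016),'cup':(402,205,.03)}
for k,(u,v,z) in P.items(): print(k,onz(m,[(u,v)],z)[0].round(3))
hsv=cv2.cvtColor(im,cv2.COLOR_RGB2HSV)
for k in P: 
    u,v,_=P[k]; print(k,hsv[v,u],hsv[v+3,u+6])
mk=((hsv[...,2]>150)&(hsv[...,1]>30)&(hsv[...,0]<40)).astype(np.uint8)
n,l,st,c=cv2.connectedComponentsWithStats(mk)
for i in range(1,n):
    if st[i,4]>80:
        r=cv2.minAreaRect(np.argwhere(l==i)[:,::-1].astype(np.float32));print(st[i],c[i].round(1),r)
s=slice(130,290);cv2.imwrite('pics/topc.png',cv2.resize(im[130:280,80:280,::-1],None,fx=4,fy=4,interpolation=cv2.INTER_CUBIC))
m=cam('wrist');print(m['camera_matrix'].tolist(),m['k1'],-m['R'].T@m['t'],m['R'].round(3).tolist())
```

```text
jig [0.628 0.189 0.02 ]
barL [0.446 0.008 0.03 ]
barR [ 0.435 -0.164  0.03 ]
guide [0.397 0.316 0.012]
stamp [0.446 0.147 0.05 ]
bottle [ 0.396 -0.287  0.08 ]
board [ 0.616 -0.159  0.016]
cup [ 0.537 -0.425  0.03 ]
jig [ 16  81 195] [ 17 106  96]
barL [ 21  27 201] [ 22  28 200]
barR [ 21  31 200] [ 19  28 201]
guide [ 17  11 169] [ 19  70 165]
stamp [ 16  94 125] [ 13  28 147]
bottle [160  15  52] [ 18   8 167]
board [ 17  75 147] [ 17  71 143]
cup [ 30   3 203] [ 40   4 171]
[211 117  35   8 129] [227.6 120.9] ((228.06292724609375, 120.82540130615234), (6.823531150817871, 34.04873275756836), 88.02507019042969)
[241 117  45   8 115] [262.2 120. ] ((262.77001953125, 119.8900146484375), (4.525483131408691, 44.26488494873047), 81.8698959350586)
[287 116  47   5 124] [308.3 117.6] ((310.0, 118.0), (4.0, 46.0), 90.0)
[ 155  156   74   42 2088] [192.6 176.2] ((191.08460998535156, 176.3230743408203), (71.44400787353516, 33.86148452758789), 7.125016689300537)
[384 170  11  12  99] [388.8 175. ] ((389.0, 175.5), (11.0, 10.0), 90.0)
[ 86 198  30  32 275] [100.9 213.3] ((100.5, 213.5), (31.0, 29.0), 90.0)
[130 244  36  24 503] [147.1 255.3] ((147.31683349609375, 255.33169555664062), (33.73176193237305, 21.09478759765625), 5.710593223571777)
[[310.77229352579474, 0.0, 277.2902279144799], [0.0, 310.77229352579474, 208.25684146458698], [0.0, 0.0, 1.0]] -0.060514289220372705 [ 0.26354559 -0.57206348  0.37349038] [[0.308, -0.952, -0.002], [-0.908, -0.294, 0.299], [-0.285, -0.09, -0.954]]
```

View pics/topc.png

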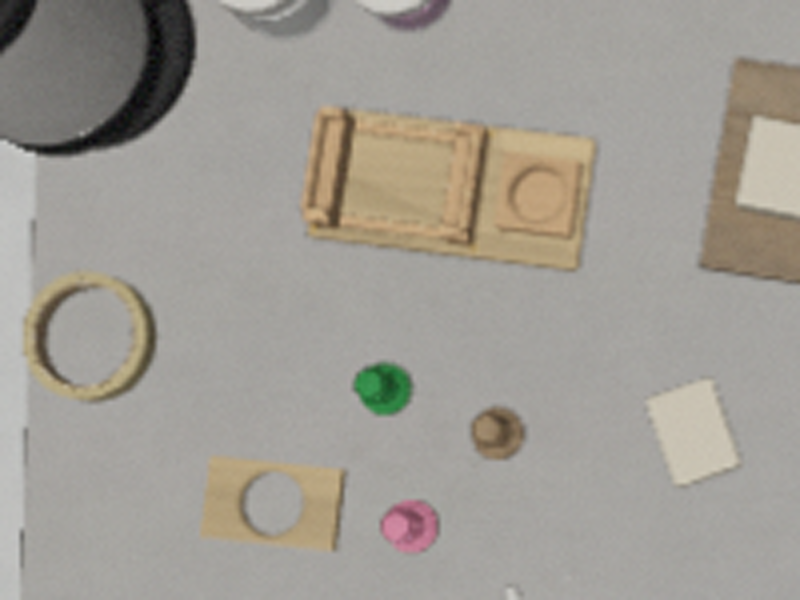

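The crop shows the jig, guide and brown stamp clearly, with the jig turned about -5°. I'll move above the work for a closer wrist view.

Request:
send_rows(
  delta_pos=[
    [2.6, 2.6, 0],
    [2.6, 2.6, 0],
    [2.6, 2.6, 0],
    [2.6, 2.6, 0],
    [2.6, 2.6, 0],
  ],
  twist=[-0.03, -0.03, -0.03, -0.03, -0.03],
  hand=1,
  squeeze=30,
)

```text
t: 0.52
position: [0.3224, -0.4633, 0.2499]
tcp_rot: [-180.0, 0.0, 9.2]
contact_force: [0.1, -0.3, -0.1]
grip_width: 1.0
grasp_force: 0.0
```

Request:
send_rows(
  delta_pos=[
    [2.6, 2.6, 0],
    [2.6, 2.6, 0],
    [2.6, 2.6, 0],
    [2.6, 2.6, 0],
    [2.6, 2.6, 0],
  ],
  twist=[-0.03, -0.03, -0.03, -0.03, -0.03],
)

```text
t: 0.93
position: [0.4525, -0.3333, 0.25]
tcp_rot: [-180.0, 0.0, 0.6]
contact_force: [0.6, -0.3, -0.2]
grip_width: 0.999
grasp_force: 0.0
```

Request:
send_rows(
  delta_pos=[
    [0, 3, 0],
    [0, 3.5, 0],
    [0, 3.5, 0],
    [0, 3.5, 0],
    [0, 3.5, 0],
  ],
  twist=[0, 0, 0, 0, 0],
)

```text
t: 1.35
position: [0.4512, -0.1632, 0.25]
tcp_rot: [-180.0, 0.0, 0.7]
contact_force: [0.8, 0.2, -1.0]
grip_width: 1.0
grasp_force: 0.0
```

```bash
cat >> h.py <<'E'
def settle_snap(f):
    m=cam('wrist');im=bot.read_camera('wrist');m2=cam('wrist')
    print('cam drift',np.abs(m['t']-m2['t']).max().round(4));cv2.imwrite('pics/'+f,im[:,:,::-1]);np.savez('pics/'+f[:-4],**m)
E
python3 - <<'E'
from h import *
settle_snap('w1.png')
s=bot.get_state();print(s['t'],s['position'],s['tcp_rot'],s['joint_pos'])
E
```

```text
cam drift 0.0054
1.4 [ 0.45159027 -0.15523359  0.25032909] [-1.79751220e+02  1.70235407e-02  1.12021599e+00] [ 29.1151692   16.31613613 -16.96762719 107.21123538   5.30643573
  57.3358677  -78.9618864 ]
```

View pics/w1.png

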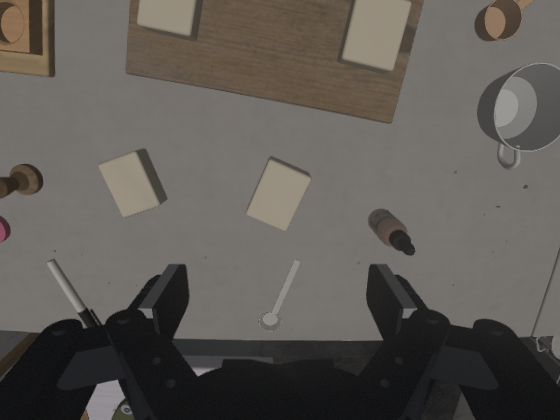

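The wrist view shows bar L at (131,184), bar R at (279,194), the bottle at about (390,230), and the board above them. The arm was still moving, so I'll retake it at rest, then again further left.

Run:
```python
from h import *
settle_snap('w2.png')
```

```text
cam drift 0.0041
```

Request:
send_rows(
  delta_pos=[
    [0.5, 4, 0.5],
    [0.5, 4, 0.5],
    [0.5, 4, 0.5],
    [0.5, 4, 0.5],
    [0.5, 4, 0.5],
  ],
  twist=[0, 0, 0, 0, 0],
)

```text
t: 1.87
position: [0.4766, 0.0363, 0.2754]
tcp_rot: [180.0, 0.0, 0.6]
contact_force: [1.3, -0.2, -0.8]
grip_width: 0.998
grasp_force: 0.0
```

Request:
send_rows(
  delta_pos=[
    [0, 4, 0],
    [0, 3, 0],
    [0, 2, 0],
    [0, 0, 0],
    [0, 0, 0],
  ],
  twist=[0, 0, 0, 0, 0],
)

```text
t: 2.28
position: [0.4766, 0.1257, 0.2749]
tcp_rot: [180.0, 0.0, 0.8]
contact_force: [-0.1, -1.6, 0.9]
grip_width: 1.006
grasp_force: 0.0
```

Run:
```python
from h import *
settle_snap('w3.png')
s=bot.get_state();print(s['t'],s['position'],s['tcp_rot'],s['joint_pos'])
```

```text
cam drift 0.0004
2.3333 [0.47678785 0.12437757 0.27490522] [1.79956465e+02 4.08010675e-02 6.78447646e-01] [   0.42656202   16.83505194  -23.91325411  102.83033503    7.67098948
   61.97622837 -115.51931909]
```

View pics/w3.png

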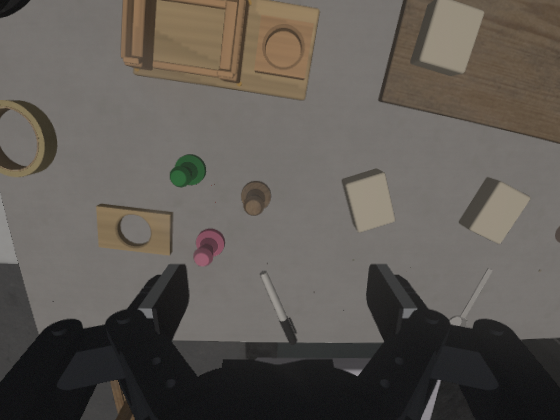

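In the second wrist view, bar L's top is at (371,202) and bar R's at (499,212). The stamp is at (256,198), the guide at (135,230), the jig at about (220,45) and the well at (282,48). Next I measure each by casting rays.

```bash
cat >> h.py <<'E'
def load(f):
    return dict(np.load('pics/'+f+'.npz')),cv2.imread('pics/'+f+'.png')[:,:,::-1].copy()
def blob(mask,seed):
    n,l,st,c=cv2.connectedComponentsWithStats(mask.astype(np.uint8))
    i=l[seed[1],seed[0]]; return (l==i).astype(np.uint8),st[i],c[i]
def rect(m,mask,z):
    cs,_=cv2.findContours(cv2.resize(mask*255,None,fx=1,fy=1),cv2.RETR_EXTERNAL,cv2.CHAIN_APPROX_NONE)
    c=max(cs,key=cv2.contourArea)[:,0].astype(float)
    w=onz(m,c,z)[:,:2]*1000
    (cx,cy),(a,b),t=cv2.minAreaRect(w.astype(np.float32))
    if a<b: a,b,t=b,a,t+90
    return round(cx,1),round(cy,1),round(a,1),round(b,1),round((t+90)%180-90,1)
E
python3 - <<'E'
from h import *
m,im=load('w3')
hsv=cv2.cvtColor(im,cv2.COLOR_RGB2HSV)
for n,(u,v),z in [('barL',(371,202),.03),('barR',(499,208),.03),('row1',(452,35),.044),('guide',(105,230),.012),('stamp',(256,198),.05)]:
    p=hsv[v,u]; print(n,p, hsv[v+8,u-20])
    for tol in (12,20,28):
        mk=(np.abs(im.astype(int)-im[v,u].astype(int)).max(2)<tol)
        b,st,c=blob(mk,(u,v)); print(tol,st[4],c.round(1),rect(m,b,z))
for r,c0,c1 in ((202,335,410),(230,90,180),(198,235,275)): print(r,[tuple(int(q) for q in x) for x in im[r,c0:c1:3]])
E
```

```text
barL [ 19  41 151] [19 35 80]
12 1848 [370.7 202.2] (444.9, 8.2, 64.5, 46.9, 18.8)
20 1934 [370.8 202.4] (444.7, 8.1, 65.9, 48.1, 18.9)
28 1980 [370.7 202.3] (444.8, 8.1, 66.5, 48.8, 18.8)
barR [ 19  41 148] [ 19  39 143]
12 1839 [500. 213.] (433.4, -163.6, 69.2, 50.4, -23.2)
20 1902 [500. 213.] (433.5, -163.6, 70.4, 51.6, -22.9)
28 1955 [499.9 213. ] (433.3, -163.7, 70.8, 52.6, -23.4)
row1 [ 19  41 148] [ 19  41 149]
12 2954 [451.8  34.8] (634.8, -56.8, 62.9, 51.1, -11.9)
20 3038 [451.7  34.9] (634.8, -56.8, 64.0, 51.9, -11.9)
28 3109 [451.6  34.9] (634.8, -56.6, 64.7, 52.5, -12.1)
guide [ 18  86 127] [ 13  15 117]
12 1936 [133.  230.1] (395.3, 319.7, 99.8, 59.5, 83.9)
20 2073 [133.2 230.3] (395.7, 319.1, 101.6, 61.2, 83.8)
28 140649 [255.9 172.1] (446.4, 82.1, 839.6, 460.4, 89.8)
stamp [14 52 74] [ 13  15 117]
12 257 [255.  197.5] (451.1, 151.9, 29.2, 23.5, -1.0)
20 479 [256.3 194.5] (454.4, 149.0, 41.4, 31.5, -1.0)
28 663 [255.8 194.9] (454.4, 150.2, 41.2, 33.9, 0.5)
202 [(118, 114, 110), (118, 115, 111), (118, 115, 111), (118, 114, 110), (88, 84, 79), (117, 111, 99), (151, 142, 1
[... 317 characters left out ...]
118, 115, 111), (118, 113, 110), (117, 112, 108), (128, 111, 84), (127, 109, 83), (127, 110, 84), (126, 109, 83), (127, 109, 83), (123, 106, 80), (85, 73, 57), (60, 53, 44), (118, 115, 111), (118, 114, 111), (118, 114, 111), (120, 115, 112), (118, 115, 112), (118, 114, 110), (118, 114, 111), (119, 116, 112), (118, 115, 111), (112, 104, 94), (125, 107, 83), (126, 109, 84), (127, 109, 84), (128, 110, 86), (128, 110, 87), (128, 111, 88), (74, 67, 60), (118, 114, 109), (118, 114, 110)]
198 [(118, 114, 110), (117, 113, 110), (101, 92, 82), (95, 82, 68), (78, 69, 60), (77, 68, 60), (75, 66, 59), (74, 66, 59), (72, 64, 56), (71, 63, 55), (91, 78, 65), (92, 79, 66), (115, 112, 108), (116, 112, 109)]
```

Request:
send_rows(
  delta_pos=[
    [3, 2, 0],
    [3, 2, 0],
    [3, 2, 0],
    [0, 0, 0],
    [0, 0, 0],
  ],
  twist=[0, 0, 0, 0, 0],
)

```text
t: 2.75
position: [0.568, 0.1841, 0.2739]
tcp_rot: [180.0, 0.1, 0.6]
contact_force: [-0.5, 0.1, 0.2]
grip_width: 1.0
grasp_force: 0.0
```

Run:
```python
from h import *
settle_snap('w4.png')
m,im=load('w4')
b=im[0:230,100:430]
cv2.imwrite('pics/w4c.png',cv2.resize(b[:,:,::-1],None,fx=2.4,fy=2.4,interpolation=cv2.INTER_CUBIC))
s=bot.get_state();print(s['t'],s['position'],s['tcp_rot'],s['joint_pos'])
```

```text
cam drift 0.0011
2.8 [0.56704691 0.18338701 0.27427241] [1.79938332e+02 1.00901786e-01 5.62467972e-01] [  -5.48796367   26.31769444  -23.37777579   88.13512322   10.95410145
   67.9351119  -120.28500897]
```

View pics/w4c.png

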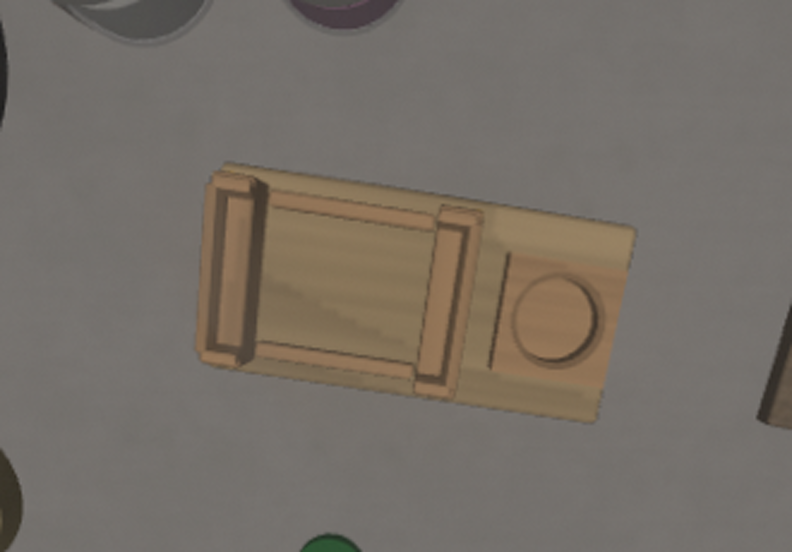

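The crop shows the well mouth centred at (558,319), base corners at (636,228), (597,422) and (225,163), and lip corners at about (213,172), (200,362), (481,212) and (453,398).

Run:
```python
from h import *
m,im=load('w4')
f=lambda p:np.array(p)/2.4+np.array([100,0])-0.3
w=onz(m,[f((558,319))],.034)[0]*1000;print('well',w)
B=onz(m,[f(p) for p in((636,228),(597,422),(225,163))],.014)*1000;print('base',B)
L=onz(m,[f(p) for p in((213,172),(200,362),(481,212),(453,398))],.056)*1000;print('lip',L,L.mean(0))
# fences tops inner edge z22: back (273,205)-(433,229), front (259,345)-(415,363)
F=onz(m,[f(p) for p in((273,207),(433,230),(259,343),(415,363))],.022)*1000;print('fence',F)
a=np.degrees(np.arctan2(B[0,0]-B[2,0],-(B[0,1]-B[2,1])));print('yaws base long',a,np.linalg.norm(B[0]-B[2]),np.linalg.norm(B[0]-B[1]))
d=B[0]-B[1];print('right edge',np.degrees(np.arctan2(d[1],d[0])))
fv=lambda d:np.degrees(np.arctan2(d[0],-d[1]))
print('fence dirs',fv(F[1]-F[0]),fv(F[3]-F[2]))
# well block edges via lip
c=L.mean(0);d=w-c;print('centre->well',d,np.linalg.norm(d[:2]),np.degrees(np.arctan2(d[0],-d[1])))
```

```text
well [620.49667438 121.01729338  34.        ]
base [[663.63725544  81.73330285  14.        ]
 [566.77847371  93.83373382  14.        ]
 [691.2116502  281.18435441  14.        ]]
lip [[682.41754814 275.92699612  56.        ]
 [601.14219342 287.14026603  56.        ]
 [666.79494651 160.76255676  56.        ]
 [585.58456106 171.17219319  56.        ]] [633.98481228 223.75050302  56.        ]
fence [[670.55261683 257.274566    22.        ]
 [660.61871522 181.13228471  22.        ]
 [606.46988582 267.04970841  22.        ]
 [597.21402956 189.27911515  22.        ]]
yaws base long -7.871327575491214 201.34812940715258 97.611700261568
right edge -7.120987731605132
fence dirs -7.433109503401684 -6.787123836709942
centre->well [ -13.4881379  -102.73320965  -22.        ] 103.61487455332585 -7.479744943598353
```

Request:
send_rows(
  delta_pos=[
    [-1.5, -2.2, -2],
    [-1.5, -2.2, -2],
    [-1.5, -2.2, -2],
    [-1.5, -2.2, -2],
    [-1.5, -2.2, -2],
  ],
  twist=[0.04, 0.04, 0.04, 0.04, 0.04],
)

```text
t: 3.22
position: [0.4898, 0.0722, 0.175]
tcp_rot: [179.9, -0.0, 12.1]
contact_force: [0.8, -0.3, -0.7]
grip_width: 0.999
grasp_force: 0.0
```

Request:
send_rows(
  delta_pos=[
    [-1.5, -2.2, -2],
    [-1.5, -2.2, -2],
    [-1.5, -2.2, -2],
    [0, 0, 0],
    [0, 0, 0],
  ],
  twist=[0.04, 0.04, 0.04, 0, 0],
)

```text
t: 3.63
position: [0.4445, 0.0063, 0.115]
tcp_rot: [180.0, 0.2, 18.7]
contact_force: [0.0, 0.4, 0.2]
grip_width: 1.002
grasp_force: 0.0
```

Run:
```python
from h import *
settle_snap('w5.png')
s=bot.get_state();print(s['t'],s['position'],s['tcp_rot'],s['joint_pos'])
m,im=load('w5')
# segment bar near expected
p=proj(m,[[.445,.008,.03]])[0].astype(int);print(p,im[p[1],p[0]])
mk=(np.abs(im.astype(int)-im[p[1],p[0]].astype(int)).max(2)<22)
b,st,c=blob(mk,p);print(st,rect(m,b,.03))
```

```text
cam drift 0.0023
3.6833 [0.4462147  0.00781252 0.1157576 ] [1.79963747e+02 1.38287683e-03 1.88286917e+01] [ 13.75731069  25.03430952 -24.96720224 122.15679687  17.66636083
  36.20006775 -94.7002279 ]
[274 219] [148 139 124]
[ 240  175   70   88 5874] (444.4, 7.9, 65.9, 48.4, 18.8)
```

View pics/w5.png

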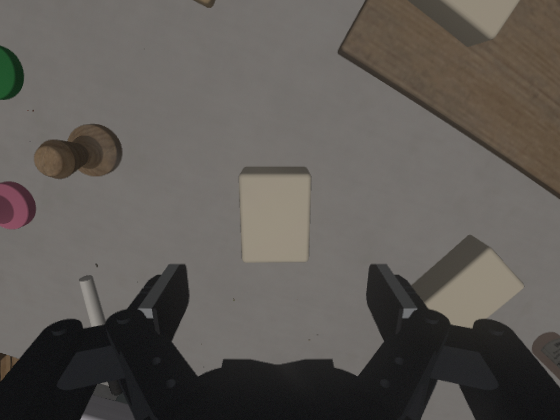

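Bar L sits centred between the fingers at (275,215) and square to them, so I'll pick it.

Request:
send_rows(
  delta_pos=[
    [-0.1, 0, -3],
    [0, 0, -3],
    [0, 0, -2.7],
    [0, 0, 0],
    [0, 0, 0],
  ],
  twist=[0, 0, 0, 0, 0],
)

```text
t: 4.1
position: [0.4458, 0.0098, 0.0284]
tcp_rot: [-180.0, 0.1, 19.1]
contact_force: [1.0, -0.3, 0.6]
grip_width: 1.0
grasp_force: 0.0
```

Request:
send_rows(
  delta_pos=[
    [0, 0, 0],
    [0, 0, 0],
    [0, 0, 0],
    [0, 0, 0],
    [0, 0, 0],
  ],
  twist=[0, 0, 0, 0, 0],
  hand=0,
  squeeze=30,
)

```text
t: 4.52
position: [0.4468, 0.0092, 0.0299]
tcp_rot: [179.9, -0.2, 19.0]
contact_force: [-1.6, 1.1, 9.1]
grip_width: 0.583
grasp_force: 30.0
```

Request:
send_rows(
  delta_pos=[
    [0, 0, 0],
    [0, 0, 0],
    [0, 0, 0.5],
    [0, 0, 1],
    [0, 0, 0],
  ],
  twist=[0, 0, 0, 0, 0],
)

```text
t: 4.93
position: [0.4465, 0.0091, 0.0451]
tcp_rot: [180.0, -0.1, 19.0]
contact_force: [-0.2, 0.2, 0.1]
grip_width: 0.584
grasp_force: 32.5
```

Bar is held. I'll carry it to the jig, turning it to lie along the pocket.

Request:
send_rows(
  delta_pos=[
    [1.1, 1.3, 1.5],
    [1.1, 1.3, 1.5],
    [1.1, 1.3, 1.5],
    [1.1, 1.3, 1.5],
    [1.1, 1.3, 1.5],
  ],
  twist=[-0.12, -0.12, -0.12, -0.12, -0.12],
)

```text
t: 5.35
position: [0.501, 0.0747, 0.1193]
tcp_rot: [-180.0, -0.0, -15.7]
contact_force: [0.2, 0.4, -0.6]
grip_width: 0.584
grasp_force: 32.4
```

Request:
send_rows(
  delta_pos=[
    [1.1, 1.3, 0],
    [1.1, 1.3, 0],
    [1.1, 1.3, 0],
    [1.1, 1.3, 0],
    [1.1, 1.3, 0],
  ],
  twist=[-0.12, -0.12, -0.12, -0.12, -0.12],
)

```text
t: 5.77
position: [0.556, 0.1397, 0.1185]
tcp_rot: [-180.0, -0.0, -50.1]
contact_force: [0.7, 0.1, -1.5]
grip_width: 0.582
grasp_force: 32.4
```

Request:
send_rows(
  delta_pos=[
    [1.1, 1.3, 0],
    [1.1, 1.3, 0],
    [1.1, 1.3, 0],
    [1.1, 1.3, 0],
    [1.1, 1.3, 0],
  ],
  twist=[-0.12, -0.12, -0.12, -0.12, -0.12],
)

```text
t: 6.18
position: [0.6109, 0.2044, 0.1193]
tcp_rot: [-179.9, 0.1, -84.0]
contact_force: [0.5, -2.0, -4.1]
grip_width: 0.585
grasp_force: 32.4
```

Request:
send_rows(
  delta_pos=[
    [1.1, 1, 0],
    [1.1, 0.9, 0],
    [0, 0, 0],
    [0, 0, 0],
  ],
  twist=[-0.12, -0.11, 0, 0],
)

```text
t: 6.52
position: [0.6282, 0.2187, 0.1139]
tcp_rot: [179.6, -0.5, -95.6]
contact_force: [-0.6, -0.6, -1.0]
grip_width: 0.584
grasp_force: 32.4
```

Run:
```python
from h import *
settle_snap('w6.png')
s=bot.get_state();print(s['t'],s['position'],s['tcp_rot'],s['joint_pos'],s['contact_force'],s['grasp_force'])
```

```text
cam drift 0.0004
6.5667 [0.62808275 0.21835834 0.11534196] [179.59299374  -0.24946537 -95.66039036] [ -50.8093869    53.71332231   61.43142996   89.0969685   -49.44719354
   68.23754435 -165.21911207] [-1.51652193 -0.50607575 -0.20951815] 32.43172466754913
```

View pics/w6.png

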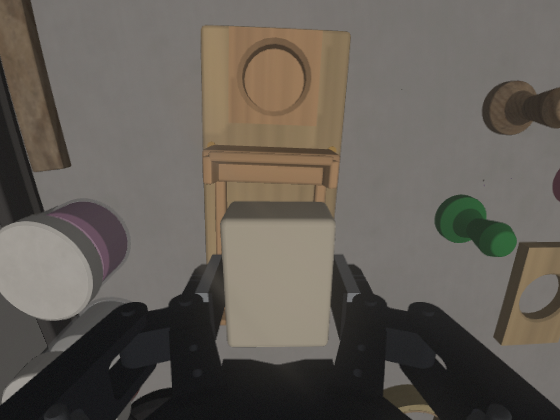

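Joint 7 is near its limit at this yaw, so I'll turn the other way. The gripper is symmetric over a half turn.

Request:
send_rows(
  delta_pos=[
    [0, 0, 0.4],
    [0, 0, 0.4],
    [0, 0, 0],
    [0, 0, 0],
    [0, 0, 0],
  ],
  twist=[0.12, 0.12, 0.12, 0.12, 0.12],
)

```text
t: 6.98
position: [0.6288, 0.2184, 0.1275]
tcp_rot: [180.0, 0.2, -61.0]
contact_force: [0.6, 0.6, -1.3]
grip_width: 0.581
grasp_force: 32.5
```

Request:
send_rows(
  delta_pos=[
    [0, 0, 0],
    [0, 0, 0],
    [0, 0, 0],
    [0, 0, 0],
    [0, 0, 0],
  ],
  twist=[0.12, 0.12, 0.12, 0.12, 0.12],
)

```text
t: 7.4
position: [0.6289, 0.2187, 0.128]
tcp_rot: [-179.9, -0.1, -26.6]
contact_force: [-0.4, -0.7, -0.4]
grip_width: 0.589
grasp_force: 32.5
```

Request:
send_rows(
  delta_pos=[
    [0, 0, 0],
    [0, 0, 0],
    [0, 0, 0],
    [0, 0, 0],
    [0, 0, 0],
  ],
  twist=[0.12, 0.12, 0.12, 0.12, 0.12],
)

```text
t: 7.82
position: [0.6291, 0.2188, 0.1284]
tcp_rot: [180.0, -0.3, 7.8]
contact_force: [-0.7, 1.0, -1.6]
grip_width: 0.585
grasp_force: 32.5
```

Request:
send_rows(
  delta_pos=[
    [0, 0, 0],
    [0, 0, 0],
    [0, 0, 0],
    [0, 0, 0],
    [0, 0, 0],
  ],
  twist=[0.12, 0.12, 0.12, 0.12, 0.12],
)

```text
t: 8.23
position: [0.6292, 0.2189, 0.1288]
tcp_rot: [179.7, -0.5, 42.2]
contact_force: [0.1, 1.1, -1.4]
grip_width: 0.586
grasp_force: 32.5
```

Request:
send_rows(
  delta_pos=[
    [0, 0, 0],
    [0, 0, 0],
    [0, 0, 0],
    [0, 0, 0],
    [0, 0, 0],
  ],
  twist=[0.12, 0.12, 0.12, 0.12, 0],
)

```text
t: 8.65
position: [0.6296, 0.2187, 0.1292]
tcp_rot: [179.5, -0.4, 69.6]
contact_force: [0.1, 0.3, -0.7]
grip_width: 0.581
grasp_force: 32.4
```

Run:
```python
from h import *
s=bot.get_state();print(s['t'],s['position'],s['tcp_rot'],s['joint_pos'],s['contact_force'],s['grasp_force'])
```

```text
8.65 [0.62958114 0.21871529 0.12915349] [179.51424872  -0.42537122  69.64571066] [-31.69986593  39.43522179  18.39524729  88.93180044 -14.52074631
  53.33629307 -28.99137735] [ 0.14311244  0.33869372 -0.65040951] 32.44742274284363
```

Request:
send_rows(
  delta_pos=[
    [0.2, 0.3, 0],
    [0.3, 0.4, 0],
    [0, 0, 0],
    [0, 0, 0],
  ],
  twist=[0.12, 0.107, 0, 0],
)

```text
t: 8.98
position: [0.6343, 0.2259, 0.1271]
tcp_rot: [179.6, -0.2, 81.9]
contact_force: [-0.0, 0.1, -1.1]
grip_width: 0.585
grasp_force: 32.5
```

Run:
```python
from h import *
settle_snap('w7.png')
s=bot.get_state();print(s['t'],s['position'],s['tcp_rot'],s['joint_pos'],s['contact_force'],s['grasp_force'])
```

```text
cam drift 0.0003
9.0333 [0.63418444 0.22564878 0.12667324] [179.63351099  -0.18042766  81.9208282 ] [-30.18082759  39.82957915  15.10347561  87.65424715 -11.94952903
  53.6901701  -19.47729385] [ 0.25957057 -0.49007407 -1.56555109] 32.45048403739929
```

View pics/w7.png

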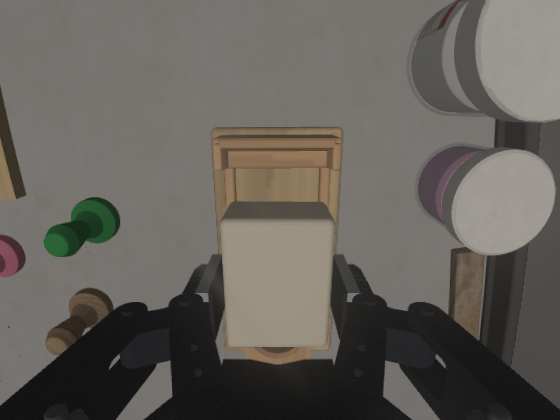

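The bar is square with the jig: lip edges at 214 and 342 px, bar edges at 222 and 333. I'll check its offset along the long side.

Run:
```python
from h import *
m,im=load('w7')
X=onz(m,[(278,203),(277,346),(223,265),(333,265)],.127)*1000;print(X.round(1),(X[0]+X[1])/2)
J=onz(m,[(278,129)],.056)*1000;print('lip end',J)
print(onz(m,[(214,150),(342,150)],.056)*1000)
```

```text
[[639.3 264.7 127. ]
 [628.6 192.1 127. ]
 [611.  239.7 127. ]
 [659.6 232.6 127. ]] [633.94931429 228.39824372 127.        ]
lip end [[643.63880414 290.88084763  56.        ]]
[[602.33627811 283.90540092  56.        ]
 [681.54935336 272.69832654  56.        ]]
```

Request:
send_rows(
  delta_pos=[
    [0, 0, -2.5],
    [0, 0, -2.5],
    [0, -0.1, -2],
    [0, 0, -0.7],
    [0, 0, 0],
  ],
  twist=[0.012, 0, 0, 0, 0],
)

```text
t: 9.45
position: [0.6329, 0.2243, 0.0465]
tcp_rot: [179.9, 0.0, 82.7]
contact_force: [-0.6, 0.6, -1.2]
grip_width: 0.584
grasp_force: 32.4
```

Request:
send_rows(
  delta_pos=[
    [0, 0, -0.2],
    [0, 0, -0.2],
    [0, 0, 0],
  ],
  twist=[0, 0, 0],
)

```text
t: 9.7
position: [0.6349, 0.2251, 0.0451]
tcp_rot: [179.6, -0.1, 82.8]
contact_force: [0.4, -0.4, -1.1]
grip_width: 0.584
grasp_force: 32.4
```

Request:
send_rows(
  delta_pos=[
    [0, 0, -0.1],
    [0, 0, -0.1],
    [0, 0, 0],
  ],
  twist=[0, 0, 0],
)

```text
t: 9.95
position: [0.6349, 0.2251, 0.0441]
tcp_rot: [179.6, -0.1, 82.9]
contact_force: [-3.3, -0.9, 8.6]
grip_width: 0.583
grasp_force: 33.6
```

Contact made, so I'll release and lift.

Request:
send_rows(
  delta_pos=[
    [0, 0, 0],
    [0, 0, 0],
    [0, 0, 0],
  ],
  twist=[0, 0, 0],
  hand=0.8,
)

```text
t: 10.2
position: [0.6343, 0.2249, 0.0423]
tcp_rot: [179.7, -0.1, 82.9]
contact_force: [0.5, 0.4, -0.9]
grip_width: 0.798
grasp_force: 0.0
```

Request:
send_rows(
  delta_pos=[
    [0, 0, 1],
    [0, 0, 2],
    [0, 0, 3],
    [0, 0, 4],
    [0, 0, 4],
  ],
  twist=[0, 0, 0, 0, 0],
)

```text
t: 10.62
position: [0.6336, 0.2246, 0.1835]
tcp_rot: [179.8, -0.0, 82.9]
contact_force: [0.0, 0.6, 0.3]
grip_width: 0.802
grasp_force: 0.0
```

Request:
send_rows(
  delta_pos=[
    [0, 0, 4],
    [0, 0, 0],
    [0, 0, 0],
  ],
  twist=[0, 0, 0],
  hand=1,
)

```text
t: 10.87
position: [0.6356, 0.225, 0.226]
tcp_rot: [179.4, -0.2, 82.9]
contact_force: [0.1, 0.3, -1.1]
grip_width: 1.0
grasp_force: 0.0
```

Run:
```python
from h import *
settle_snap('w8.png')
s=bot.get_state();print(s['t'],s['position'],s['tcp_rot'],s['joint_pos'],s['contact_force'],s['grasp_force'])
m,im=load('w8')
p=proj(m,[[.634,.224,.044]])[0].astype(int);print(p,im[p[1],p[0]])
mk=(np.abs(im.astype(int)-im[p[1],p[0]].astype(int)).max(2)<18)
b,st,c=blob(mk,p);print(st,rect(m,b,.044))
```

```text
cam drift 0.002
10.9167 [0.63441555 0.22490138 0.2235403 ] [ 1.79622830e+02 -1.29202443e-01  8.28774352e+01] [-30.75548315  34.93309564  16.43579026  80.80078742 -10.22893034
  65.32780803 -20.04032948] [-0.17051866 -0.15259686 -1.4549228 ] 0.0
[274 191] [153 143 127]
[ 251  160   48   62 2922] (633.6, 223.8, 63.8, 48.0, 82.7)
```

View pics/w8.png

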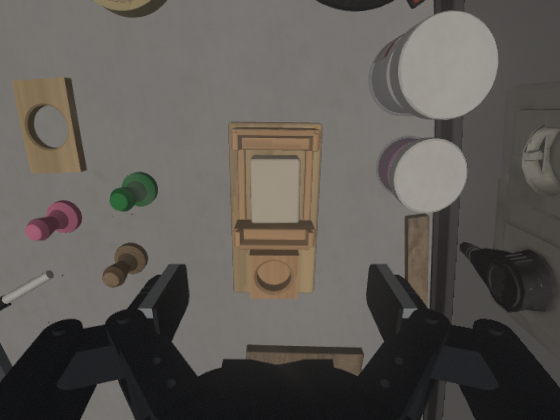

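The bar lies flat in the pocket, image centre (275,190), measured at (633.6,223.8), yaw 82.7. The guide is next.

Request:
send_rows(
  delta_pos=[
    [-3.4, 1.35, -1],
    [-3.4, 1.35, -1],
    [-3.4, 1.35, -1],
    [-3.4, 1.35, -1],
    [-3.4, 1.35, -1],
  ],
  twist=[0, 0, 0, 0.01, 0.01],
)

```text
t: 11.33
position: [0.4616, 0.2922, 0.1703]
tcp_rot: [179.9, 0.0, 84.0]
contact_force: [0.7, 0.1, 0.1]
grip_width: 0.997
grasp_force: 0.0
```

Request:
send_rows(
  delta_pos=[
    [-3.4, 1.35, -2],
    [-3.4, 1.35, -2],
    [0, 0, 0],
    [0, 0, 0],
  ],
  twist=[0, 0, 0, 0],
)

```text
t: 11.67
position: [0.3927, 0.3195, 0.1301]
tcp_rot: [180.0, 0.1, 84.3]
contact_force: [1.2, -0.3, -0.0]
grip_width: 0.998
grasp_force: 0.0
```

Run:
```python
from h import *
settle_snap('w9.png')
s=bot.get_state();print(s['t'],s['position'],s['tcp_rot'],s['joint_pos'],s['contact_force'],s['grasp_force'])
for f,q in(('w8',(68,105)),('w9',None)):
    m,im=load(f)
    if q is None: q=proj(m,[[.395+.004,.319+.037,.012]])[0].astype(int)
    for tol in (14,20):
        mk=(np.abs(im.astype(int)-im[q[1],q[0]].astype(int)).max(2)<tol)
        b,st,c=blob(mk,q);print(f,q,st,rect(m,b,.012))
```

```text
cam drift 0.0019
11.7167 [0.39515267 0.31920367 0.13103535] [1.79829801e+02 6.27870929e-02 8.41276660e+01] [-52.28887858  27.35355425  15.24872891 112.95358276 -10.38059887
  40.91181146 -36.67782404] [1.25568351 0.33012063 0.40816967] 0.0
w8 (68, 105) [  12   77   62   96 2752] (395.7, 319.4, 100.0, 59.8, 83.9)
w8 (68, 105) [  11   77   70   97 3383] (395.5, 319.3, 100.7, 60.4, 83.9)
w9 [281 162] [ 244  146   78  118 5901] (396.0, 319.1, 100.1, 60.2, 83.9)
w9 [281 162] [ 244  146   79  118 6193] (396.0, 319.1, 100.3, 61.0, 84.1)
```

View pics/w9.png

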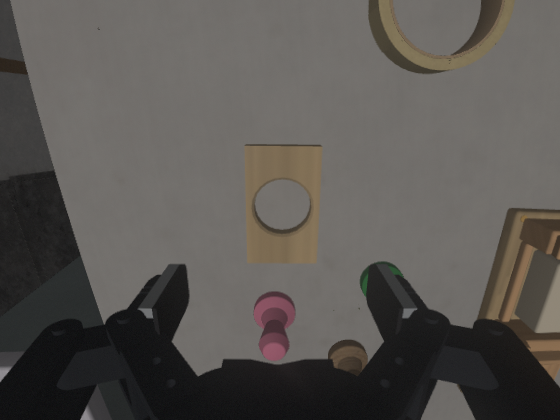

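The guide is centred at (283,205) and square to the fingers. I'll descend and grip it across its 60 mm width.

Request:
send_rows(
  delta_pos=[
    [0.1, 0, -3.8],
    [0, 0, -3.8],
    [0, 0, -3],
    [0, 0, -0.7],
    [0, 0, 0],
  ],
  twist=[0, 0, 0, 0, 0],
)

```text
t: 12.13
position: [0.3975, 0.3177, 0.0174]
tcp_rot: [179.9, 0.1, 83.9]
contact_force: [0.2, -0.8, -0.1]
grip_width: 1.004
grasp_force: 0.0
```

Request:
send_rows(
  delta_pos=[
    [0, 0, 0],
    [0, 0, 0],
    [0, 0, 0],
    [0, 0, 0],
    [0, 0, 0],
  ],
  twist=[0, 0, 0, 0, 0],
  hand=0,
  squeeze=30,
)

```text
t: 12.55
position: [0.3985, 0.3198, 0.021]
tcp_rot: [179.6, -0.2, 84.0]
contact_force: [0.8, -1.5, 7.9]
grip_width: 0.691
grasp_force: 33.0
```

Request:
send_rows(
  delta_pos=[
    [0, 0, 0],
    [0, 0, 0.5],
    [0, 0, 1.5],
    [0, 0, 1],
    [0, 0, 0],
  ],
  twist=[0, 0, 0, 0, 0],
)

```text
t: 12.97
position: [0.3983, 0.3203, 0.0515]
tcp_rot: [179.6, -0.2, 84.0]
contact_force: [0.6, -0.5, -1.1]
grip_width: 0.687
grasp_force: 32.7
```

Request:
send_rows(
  delta_pos=[
    [0, 0, 3],
    [0, 0, 3],
    [3.2, -1.3, 1],
    [3.4, -1.4, 0],
    [3.4, -1.4, 0],
  ],
  twist=[0, 0, 0, 0, 0],
)

```text
t: 13.38
position: [0.4984, 0.2791, 0.1206]
tcp_rot: [179.6, -0.2, 84.2]
contact_force: [0.7, 0.1, -0.5]
grip_width: 0.687
grasp_force: 33.3
```

Request:
send_rows(
  delta_pos=[
    [3.4, -1.4, 0],
    [3.4, -1.4, 0],
    [3.4, -1.4, 0],
    [3.4, -1.3, 0],
    [0, 0, 0],
  ],
  twist=[-0.012, -0.012, 0, 0, 0],
)

```text
t: 13.8
position: [0.6398, 0.2175, 0.119]
tcp_rot: [179.4, 0.1, 82.3]
contact_force: [0.7, -1.7, -1.3]
grip_width: 0.689
grasp_force: 33.3
```

Request:
send_rows(
  delta_pos=[
    [0, 0, 0],
    [0, 0, 0],
  ],
  twist=[0, 0],
)

```text
t: 13.97
position: [0.6324, 0.2236, 0.1184]
tcp_rot: [179.8, -0.1, 82.6]
contact_force: [-0.9, 0.9, -1.4]
grip_width: 0.688
grasp_force: 33.3
```

Run:
```python
from h import *
settle_snap('w10.png')
s=bot.get_state();print(s['t'],s['position'],s['tcp_rot'],s['joint_pos'],s['contact_force'],s['grasp_force'])
```

```text
cam drift 0.0002
14.0167 [0.63191607 0.22434113 0.11860518] [ 1.79835129e+02 -8.34154104e-02  8.27147852e+01] [-29.54636253  40.10356053  13.99796802  88.31978491 -11.28735136
  52.77875666 -19.18135922] [-0.77949263 -0.01664767 -0.16231186] 33.32582917995751
```

View pics/w10.png

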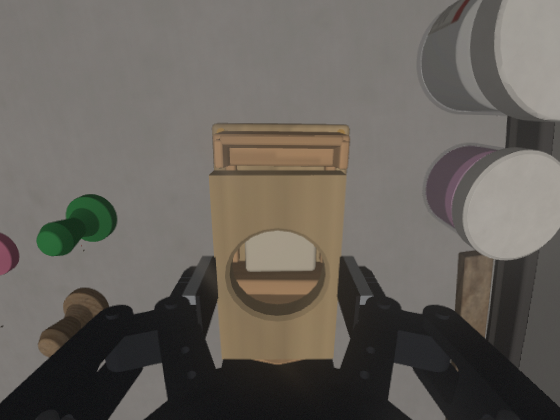

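Guide over the jig: its far edge runs 212–345 px (row 172), the lips 213–349, and the hole centre is about (278,271). Computing the small correction.

Run:
```python
from h import *
m,im=load('w10')
X=onz(m,[(212,172),(345,172)],.1106)*1000;c=X.mean(0);print(X.round(1),np.linalg.norm(X[0]-X[1]),'guide centre',c-50*np.array([np.sin(np.radians(7.3)),np.cos(np.radians(7.3)),0]))
print('hole',onz(m,[(278,272)],.1106)*1000)
L=onz(m,[(217,135),(348,135)],.056)*1000;print('lip far',L,L.mean(0))
g=proj(m,[[.6338,.2236,.058],[.6338+.0525*.129,.2236+.0525*.992,.046]]);print(g)
```

```text
[[610.2 277.6 110.6]
 [667.  270.3 110.6]] 57.238404464168916 guide centre [632.27240058 224.34583628 110.6       ]
hole [[632.29989164 226.21542186 110.6       ]]
lip far [[604.5985582  290.18750613  56.        ]
 [681.12067358 280.39820632  56.        ]] [642.85961589 285.29285622  56.        ]
[[280.38072371 234.81308892]
 [280.52946848 149.63989719]]
```

Request:
send_rows(
  delta_pos=[
    [0.2, 0, -1],
    [0, 0, -1.5],
    [0, 0, -1.2],
    [0, 0, -0.3],
    [0, 0, 0],
  ],
  twist=[0, 0, 0, 0, 0],
)

```text
t: 14.43
position: [0.6338, 0.2237, 0.0774]
tcp_rot: [179.9, 0.0, 82.7]
contact_force: [-0.2, -0.5, -0.5]
grip_width: 0.687
grasp_force: 33.3
```

Request:
send_rows(
  delta_pos=[
    [0, 0, -0.3],
    [0, 0, -0.3],
    [0, 0, 0],
  ],
  twist=[0, 0, 0],
)

```text
t: 14.68
position: [0.6352, 0.2234, 0.0729]
tcp_rot: [179.7, -0.1, 82.7]
contact_force: [-1.1, 0.1, -0.4]
grip_width: 0.689
grasp_force: 33.3
```

Request:
send_rows(
  delta_pos=[
    [0, 0, -0.2],
    [0, 0, -0.1],
    [0, 0, -0.1],
    [0, 0, 0],
    [0, 0, 0],
  ],
  twist=[0, 0, 0, 0, 0],
)

```text
t: 15.1
position: [0.6353, 0.2234, 0.0691]
tcp_rot: [179.7, -0.1, 82.7]
contact_force: [-0.1, -0.1, 0.8]
grip_width: 0.687
grasp_force: 33.3
```

Request:
send_rows(
  delta_pos=[
    [0, 0, -0.1],
    [0, 0, -0.1],
    [0, 0, 0],
  ],
  twist=[0, 0, 0],
)

```text
t: 15.35
position: [0.6353, 0.2234, 0.0672]
tcp_rot: [179.7, -0.1, 82.7]
contact_force: [0.1, -0.1, 0.6]
grip_width: 0.69
grasp_force: 33.4
```

Request:
send_rows(
  delta_pos=[
    [0, 0, -0.1],
    [0, 0, -0.1],
    [0, 0, 0],
  ],
  twist=[0, 0, 0],
)

```text
t: 15.6
position: [0.6354, 0.2233, 0.067]
tcp_rot: [179.7, -0.1, 82.6]
contact_force: [-4.8, -1.0, 14.6]
grip_width: 0.689
grasp_force: 34.9
```

Seated contact at the expected height. Release and lift straight up.

Request:
send_rows(
  delta_pos=[
    [0, 0, 0],
    [0, 0, 0],
    [0, 0, 0],
  ],
  twist=[0, 0, 0],
  hand=0.9,
)

```text
t: 15.85
position: [0.6352, 0.2234, 0.065]
tcp_rot: [179.7, -0.1, 82.6]
contact_force: [-0.6, -0.1, -0.2]
grip_width: 0.901
grasp_force: 0.0
```

Request:
send_rows(
  delta_pos=[
    [0, 0, 1],
    [0, 0, 2],
    [0, 0, 3],
    [0, 0, 4],
    [0, 0, 4],
  ],
  twist=[0, 0, 0, 0, 0],
)

```text
t: 16.27
position: [0.6346, 0.2231, 0.2064]
tcp_rot: [179.8, -0.0, 82.6]
contact_force: [0.8, -0.2, -0.6]
grip_width: 0.899
grasp_force: 0.0
```

Request:
send_rows(
  delta_pos=[
    [0, 0, 2],
    [0, 0, 0],
    [0, 0, 0],
    [0, 0, 0],
  ],
  twist=[0, 0, 0, 0],
)

```text
t: 16.6
position: [0.6347, 0.2233, 0.2245]
tcp_rot: [179.8, -0.0, 82.7]
contact_force: [0.2, 1.4, 0.2]
grip_width: 0.906
grasp_force: 0.0
```

Run:
```python
from h import *
settle_snap('w11.png')
s=bot.get_state();print(s['t'],s['position'],s['tcp_rot'],s['joint_pos'],s['contact_force'],s['grasp_force'])
m,im=load('w11')
q=proj(m,[[.634+.037*.129,.2236+.037*.992,.058]])[0].astype(int)
for tol in (14,20):
    mk=(np.abs(im.astype(int)-im[q[1],q[0]].astype(int)).max(2)<tol)
    b,st,c=blob(mk,q);print(q,st,rect(m,b,.058))
cv2.imwrite('pics/w11c.png',cv2.resize(im[90:330,60:360,::-1],None,fx=2.5,fy=2.5,interpolation=cv2.INTER_CUBIC))
```

```text
cam drift 0.0005
16.65 [0.63442236 0.22322076 0.22373458] [ 1.79866225e+02 -1.00553596e-03  8.26519073e+01] [-30.1072519   34.9317689   15.52716668  80.58518906  -9.62497062
  65.65944769 -20.64411183] [0.84539457 0.00539894 0.00912673] 0.0
[276 154] [ 230  121   94  177 8349] (630.1, 199.8, 183.6, 84.8, 82.2)
[276 154] [  229   120    97   178 10828] (630.5, 199.7, 184.1, 87.3, 82.2)
```

View pics/w11c.png

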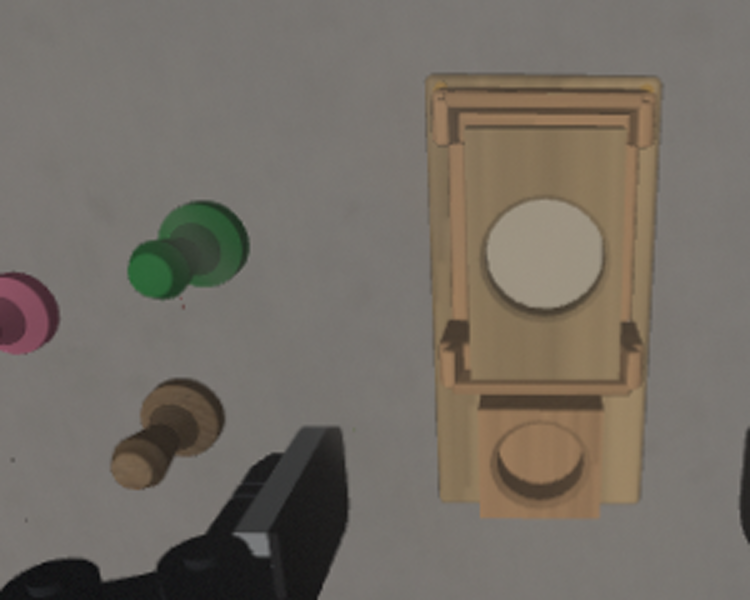

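The guide sits square in its seat. Crop positions: hole at (545,253), well mouth at (538,463), stamp foot rim at (182,417), knob top at (137,465).

Run:
```python
from h import *
m,im=load('w11')
f=lambda p:np.array(p)/2.5+np.array([60,90])-.3
for n,p,z in(('hole',(545,253),.058),('well',(538,463),.034),('foot',(182,417),.022),('knob',(137,465),.059)):
    print(n,onz(m,[f(p)],z)[0]*1000)
m,im=load('w5')
for n,p,z in(('foot',(95,150),.022),('knob',(54,159),.059)):print(n,onz(m,[p],z)[0]*1000)
m,im=load('w3')
for n,p,z in(('foot',(256,196),.022),('knob',(254,208),.059)):print(n,onz(m,[p],z)[0]*1000)
```

```text
hole [635.15573547 225.53364533  58.        ]
well [618.87330924 122.17596965  34.        ]
foot [455.28068182 159.99778244  22.        ]
knob [450.61409348 155.97304937  59.        ]
foot [450.76918527 143.98002511  22.        ]
knob [448.7265513  148.19511124  59.        ]
foot [449.5328177  151.48218944  22.        ]
knob [445.34144644 151.34377814  59.        ]
```

```bash
cat >> h.py <<'E'
def upright(m,mask,R):
    """axis position on bench of an upright round thing: bearing from nadir by symmetry, range from near foot edge"""
    cs,_=cv2.findContours(mask,cv2.RETR_EXTERNAL,cv2.CHAIN_APPROX_NONE)
    c=max(cs,key=cv2.contourArea)[:,0].astype(float)
    w=onz(m,c,0)[:,:2]; n=(-m['R'].T@m['t'])[:2]; v=w-n
    r=np.linalg.norm(v,axis=1); a0=np.arctan2(*v.mean(0)[::-1]); a=np.arctan2(v[:,1],v[:,0])-a0
    a=(a+np.pi)%(2*np.pi)-np.pi; b=a0+(a.min()+a.max())/2; half=(a.max()-a.min())/2
    d=r.min()-.0006+R; d2=R/np.sin(half)
    u=np.array([np.cos(b),np.sin(b)]);return ((n+d*u)*1000).round(1),((n+d2*u)*1000).round(1),np.degrees(b).round(1),d
def brown(im,p,win=45):
    hsv=cv2.cvtColor(im,cv2.COLOR_RGB2HSV)
    mk=((hsv[...,1]>42)&(hsv[...,0]<25)).astype(np.uint8)
    W=np.zeros_like(mk);W[max(0,p[1]-win):p[1]+win,max(0,p[0]-win):p[0]+win]=1
    mk=cv2.morphologyEx(mk*W,cv2.MORPH_OPEN,np.ones((3,3),np.uint8))
    n,l,st,c=cv2.connectedComponentsWithStats(mk);i=1+np.argmax(st[1:,4]);return (l==i).astype(np.uint8),st[i]
E
python3 - <<'E'
from h import *
for f in('w3','w4','w5','w8','w11'):
    m,im=load(f);p=proj(m,[[.45,.15,.02]])[0].astype(int)
    if not(0<p[0]<560 and 0<p[1]<420):continue
    b,st=brown(im,p);print(f,p,st,upright(m,b,.0195))
E
```

```text
w3 [257 195] [241 181  30  34 767] (array([444.9, 153.3]), array([443.7, 153.6]), np.float64(165.7), np.float64(0.11090126029684981))
w4 [301 261] [285 246  28  39 796] (array([444.8, 152.4]), array([439.5, 151.6]), np.float64(-171.0), np.float64(0.2014655976499376))
w5 [ 88 148] [  43  124   79   55 3232] (array([445.4, 153.6]), array([444.7, 154.8]), np.float64(119.9), np.float64(0.14232957449380376))
w8 [129 265] [ 103  243   45   44 1197] (array([444.9, 152.1]), array([443.8, 151.3]), np.float64(-143.3), np.float64(0.24693201697440625))
w11 [131 263] [ 104  242   46   44 1195] (array([445.3, 152.1]), array([443.7, 151. ]), np.float64(-143.5), np.float64(0.24594459218200174))
```

The stamp measures (445.1,152.7) consistently in five views. Moving over it now.

Request:
send_rows(
  delta_pos=[
    [-3.8, -1.4, 0],
    [-3.8, -1.4, 0],
    [-3.8, -1.4, -0.5],
    [-3.8, -1.4, -0.5],
    [-3.7, -1.45, -0.5],
  ],
  twist=[0, 0, 0, 0, 0],
  hand=0.7,
)

```text
t: 17.07
position: [0.4434, 0.152, 0.2085]
tcp_rot: [179.9, 0.0, 82.7]
contact_force: [-0.1, 0.2, 0.1]
grip_width: 0.701
grasp_force: 0.0
```

Request:
send_rows(
  delta_pos=[
    [0, 0, -3.5],
    [0, 0, -3.5],
    [0, 0, -2.5],
    [0, 0, 0],
    [0, 0, 0],
  ],
  twist=[0, 0, 0, 0, 0],
)

```text
t: 17.48
position: [0.445, 0.1523, 0.1138]
tcp_rot: [180.0, 0.1, 82.6]
contact_force: [0.1, 0.5, -0.4]
grip_width: 0.704
grasp_force: 0.0
```

Run:
```python
from h import *
settle_snap('w12.png')
s=bot.get_state();print(s['t'],s['position'],s['tcp_rot'],s['joint_pos'])
m,im=load('w12');p=proj(m,[[.445,.152,.02]])[0].astype(int)
b,st=brown(im,p,80);print(p,st,upright(m,b,.0195))
```

```text
cam drift 0.0014
17.5333 [0.44610042 0.15255745 0.11498769] [1.79821715e+02 8.01711369e-03 8.26284973e+01] [-31.99645373  26.13888878  14.30792862 119.18283241 -10.6040598
  35.694814   -17.8433057 ]
[278 217] [ 255  186   50   65 2428] (array([446. , 152.6]), array([445.9, 151.9]), np.float64(-95.9), np.float64(0.07547631546563394))
```

Request:
send_rows(
  delta_pos=[
    [0, 0, -3],
    [0, 0, -2.5],
    [0, 0, -1.2],
    [0, 0, 0],
    [0, 0, 0],
  ],
  twist=[0, 0, 0, 0, 0],
)

```text
t: 17.95
position: [0.4469, 0.1529, 0.0489]
tcp_rot: [179.7, -0.1, 82.6]
contact_force: [0.2, -0.0, 1.0]
grip_width: 0.706
grasp_force: 0.0
```

Request:
send_rows(
  delta_pos=[
    [0, 0, 0],
    [0, 0, 0],
    [0, 0, 0],
    [0, 0, 0],
    [0, 0, 0],
  ],
  twist=[0, 0, 0, 0, 0],
  hand=0,
  squeeze=30,
)

```text
t: 18.37
position: [0.4469, 0.1532, 0.0493]
tcp_rot: [179.6, -0.1, 82.7]
contact_force: [-1.5, -0.3, 9.5]
grip_width: 0.257
grasp_force: 28.9
```

Request:
send_rows(
  delta_pos=[
    [0, 0, 0],
    [0, 0, 0],
    [0, 0, 0.5],
    [0, 0, 1],
    [0, 0, 0],
  ],
  twist=[0, 0, 0, 0, 0],
)

```text
t: 18.78
position: [0.447, 0.153, 0.0647]
tcp_rot: [179.6, -0.1, 82.6]
contact_force: [0.4, -1.1, -0.9]
grip_width: 0.264
grasp_force: 29.4
```

Request:
send_rows(
  delta_pos=[
    [0, 0, 3],
    [0, 0, 3.5],
    [2.5, 0.9, 2],
    [3.5, 1.4, 1],
    [3.5, 1.4, 0],
  ],
  twist=[0, 0, 0, 0, 0],
)

```text
t: 19.2
position: [0.5433, 0.1906, 0.1617]
tcp_rot: [179.5, -0.2, 82.7]
contact_force: [1.8, 0.3, -1.2]
grip_width: 0.263
grasp_force: 29.7
```

Request:
send_rows(
  delta_pos=[
    [3.5, 1.4, 0],
    [3.5, 1.3, 0],
    [2.3, 0.7, 0],
    [0, 0, 0],
    [0, 0, 0],
  ],
  twist=[0, 0, 0, 0, 0],
)

```text
t: 19.62
position: [0.6347, 0.2239, 0.157]
tcp_rot: [179.8, -0.0, 82.7]
contact_force: [0.7, -0.1, -0.7]
grip_width: 0.264
grasp_force: 29.8
```

Request:
send_rows(
  delta_pos=[
    [0, 0, 0],
    [0, 0, 0],
  ],
  twist=[0, 0],
)

```text
t: 19.78
position: [0.6331, 0.2234, 0.158]
tcp_rot: [179.8, -0.0, 82.6]
contact_force: [0.1, -1.3, -0.6]
grip_width: 0.263
grasp_force: 29.8
```

Run:
```python
from h import *
settle_snap('w13.png')
s=bot.get_state();print(s['t'],s['position'],s['tcp_rot'],s['joint_pos'])
m,im=load('w13')
print(proj(m,[[.6348,.2243,.058],[.6348,.2243,.11]]).round(1))
hsv=cv2.cvtColor(im,cv2.COLOR_RGB2HSV)
mk=((hsv[...,1]<55)&(hsv[...,1]>28)&(hsv[...,2]>110)).astype(np.uint8)
n,l,st,c=cv2.connectedComponentsWithStats(mk)
for i in range(1,n):
    if st[i,4]>80: print(st[i],c[i].round(1))
```

```text
cam drift 0.0002
19.8333 [0.63328071 0.22351087 0.15826848] [ 1.79772814e+02 -5.48333622e-02  8.26407639e+01] [-30.02969     37.96093177  15.06928729  85.78033696 -10.87734594
  57.46784695 -19.54116894]
[[279.8 213.9]
 [280.9 241.2]]
[421 154  21  29  91] [429.6 168. ]
[ 250  186   59   41 1546] [280.4 203.8]
```

Request:
send_rows(
  delta_pos=[
    [0.15, 0.08, -1.5],
    [0, 0, -1.5],
    [0, 0, -1.5],
    [0, 0, 0],
    [0, 0, 0],
  ],
  twist=[0, 0, 0, 0, 0],
)

```text
t: 20.25
position: [0.6348, 0.2244, 0.1129]
tcp_rot: [179.8, -0.0, 82.6]
contact_force: [-0.3, -0.3, -0.4]
grip_width: 0.262
grasp_force: 29.8
```

Run:
```python
from h import *
settle_snap('w14.png')
s=bot.get_state();print(s['t'],s['position'],s['tcp_rot'],s['contact_force'])
```

```text
cam drift 0.0009
20.3 [0.63559858 0.22458369 0.11382963] [ 1.79720704e+02 -6.99953041e-02  8.26476552e+01] [-0.05352345 -0.00471935  0.60522723]
```

View pics/w14.png

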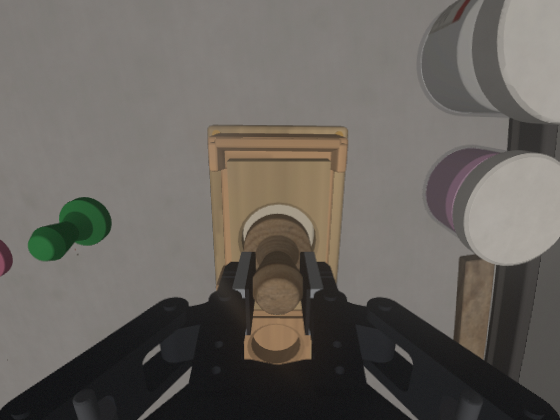

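The stamp's foot, at (278,240), is over the hole and centred between its sides (243–315 px). Lowering it.

Request:
send_rows(
  delta_pos=[
    [0, 0, -0.6],
    [0, 0, -0.6],
    [0, 0, -0.4],
    [0, 0, 0],
    [0, 0, 0],
  ],
  twist=[0, 0, 0, 0, 0],
)

```text
t: 20.72
position: [0.6355, 0.2246, 0.0967]
tcp_rot: [179.8, -0.0, 82.6]
contact_force: [-0.3, 0.6, -0.4]
grip_width: 0.264
grasp_force: 29.8
```

Request:
send_rows(
  delta_pos=[
    [0, 0, -0.15],
    [0, 0, -0.1],
    [0, 0, 0],
  ],
  twist=[0, 0, 0],
)

```text
t: 20.97
position: [0.6357, 0.2246, 0.0944]
tcp_rot: [179.7, -0.1, 82.7]
contact_force: [-0.4, -1.1, -1.5]
grip_width: 0.263
grasp_force: 29.8
```

Request:
send_rows(
  delta_pos=[
    [0, 0, -0.1],
    [0, 0, -0.1],
    [0, 0, 0],
  ],
  twist=[0, 0, 0],
)

```text
t: 21.22
position: [0.6359, 0.2246, 0.0933]
tcp_rot: [179.7, -0.1, 82.6]
contact_force: [-0.8, -0.5, 5.0]
grip_width: 0.261
grasp_force: 30.2
```

Request:
send_rows(
  delta_pos=[
    [0, 0, 0],
    [0, 0, 0],
    [0, 0, 0],
    [0, 0, 0],
  ],
  twist=[0, 0, 0, 0],
  hand=0.7,
)

```text
t: 21.55
position: [0.6357, 0.2247, 0.0925]
tcp_rot: [179.7, -0.1, 82.7]
contact_force: [0.4, 0.4, 0.4]
grip_width: 0.7
grasp_force: 0.0
```

Request:
send_rows(
  delta_pos=[
    [0, 0, 1],
    [0, 0, 2],
    [0, 0, 3],
    [0, 0, 4],
    [0, 0, 4],
  ],
  twist=[0, 0, 0, 0, 0],
)

```text
t: 21.97
position: [0.6351, 0.2244, 0.2342]
tcp_rot: [179.8, -0.0, 82.6]
contact_force: [1.4, 0.2, 1.0]
grip_width: 0.702
grasp_force: 0.0
```

Run:
```python
from h import *
settle_snap('w15.png')
s=bot.get_state();print(s['t'],s['position'],s['tcp_rot'],s['contact_force'],s['joint_pos'])
m,im=load('w15');p=proj(m,[[.635,.224,.08]])[0].astype(int);print(p,proj(m,[[.635,.224,.104],[.635,.224,.044]]).round(1))
hsv=cv2.cvtColor(im,cv2.COLOR_RGB2HSV)
print(hsv[p[1]-20:p[1]+20:4,p[0]].tolist())
# bottle in w2
for f in('w1','w2'):
    m,im=load(f);p=proj(m,[[.396,-.287,.03]])[0].astype(int);print(f,p)
    hsv=cv2.cvtColor(im,cv2.COLOR_RGB2HSV)
    mk=((hsv[...,1]>45)|(hsv[...,2]<75)).astype(np.uint8)
    W=np.zeros_like(mk);W[200:262,360:420]=1
    n,l,st,c=cv2.connectedComponentsWithStats(mk*W)
    i=1+np.argmax(st[1:,4]);print(st[i],upright(m,(l==i).astype(np.uint8),.0155))
```

```text
cam drift 0.0064
22.0167 [0.63875138 0.22500153 0.2440493 ] [179.10308401  -0.36723369  82.62917848] [2.80752808 0.30809837 6.66816521] [-30.44654852  34.13103258  16.17887944  78.88869379  -9.71333521
  67.36221041 -20.69963824]
[277 196] [[277.6 204.3]
 [277.3 187.7]]
[[17, 89, 109], [16, 81, 85], [15, 79, 84], [16, 87, 88], [16, 87, 85], [16, 85, 123], [16, 84, 121], [16, 88, 116], [16, 86, 113], [15, 87, 105]]
w1 [380 227]
[ 369  210   46   46 1020] (array([ 395.4, -296.7]), array([ 388.9, -303.3]), np.float64(-134.6), np.float64(0.1873909019289811))
w2 [387 229]
[ 376  211   44   46 1027] (array([ 394.6, -297.6]), array([ 388.7, -304. ]), np.float64(-133.0), np.float64(0.19461147425400427))
```

Request:
send_rows(
  delta_pos=[
    [-1.7, -3.6, 0],
    [-1.7, -3.6, 0],
    [-1.7, -3.6, 0],
    [-1.7, -3.6, 0],
    [-1.7, -3.6, 0],
  ],
  twist=[0, 0, 0, 0, 0],
)

```text
t: 22.43
position: [0.5497, 0.0431, 0.2332]
tcp_rot: [179.7, -0.1, 82.7]
contact_force: [0.4, -1.8, 0.8]
grip_width: 0.702
grasp_force: 0.0
```

Request:
send_rows(
  delta_pos=[
    [-1.7, -3.6, 0],
    [-1.7, -3.6, 0],
    [-1.7, -3.6, 0],
    [-1.7, -3.6, 0],
    [-1.7, -3.6, 0],
  ],
  twist=[0, 0, 0, 0, 0],
)

```text
t: 22.85
position: [0.4647, -0.137, 0.2333]
tcp_rot: [179.7, -0.1, 82.7]
contact_force: [0.9, -0.7, -0.6]
grip_width: 0.694
grasp_force: 0.0
```

Request:
send_rows(
  delta_pos=[
    [-1.7, -3.6, 0],
    [-1.7, -3.6, 0],
    [-1.8, -3.6, 0],
    [-1.8, -3.6, -0.5],
    [0, 0, 0],
  ],
  twist=[0, 0, 0, 0, 0],
)

```text
t: 23.27
position: [0.3907, -0.2872, 0.2283]
tcp_rot: [179.7, 0.2, 82.0]
contact_force: [-0.5, 0.3, 0.3]
grip_width: 0.699
grasp_force: 0.0
```

Request:
send_rows(
  delta_pos=[
    [0, 0, -0.5],
    [0, 0, 0],
    [0, 0, 0],
  ],
  twist=[0, 0, 0],
)

```text
t: 23.52
position: [0.3964, -0.2779, 0.2223]
tcp_rot: [179.8, -0.1, 82.8]
contact_force: [-0.7, 0.6, 0.3]
grip_width: 0.696
grasp_force: 0.0
```

```bash
cat >> h.py <<'E'
def bottle(m,im,p,win=70,z=.0):
    hsv=cv2.cvtColor(im,cv2.COLOR_RGB2HSV)
    mk=((hsv[...,1]>45)|(hsv[...,2]<75)).astype(np.uint8)
    W=np.zeros_like(mk);W[max(0,p[1]-win):p[1]+win,max(0,p[0]-win):p[0]+win]=1
    n,l,st,c=cv2.connectedComponentsWithStats(mk*W)
    for i in np.argsort(-st[1:,4])[:3]+1:
        if st[i,4]>100: print(st[i],upright(m,(l==i).astype(np.uint8),.0155))
E
python3 - <<'E'
from h import *
settle_snap('w16.png')
s=bot.get_state();print(s['t'],s['position'],s['tcp_rot'],s['joint_pos'])
m,im=load('w16');p=proj(m,[[.395,-.297,.04]])[0].astype(int);print(p);bottle(m,im,p)
E
```

```text
cam drift 0.0002
23.5667 [ 0.39659009 -0.27789348  0.2225049 ] [ 1.79738565e+02 -1.03360538e-01  8.28042964e+01] [ 15.68016691  19.19122413  22.55741744 109.43169444  -9.36849354
  52.94306941  35.55961098]
[278 207]
[265 192  30  39 799] (array([ 395.4, -306.3]), array([ 395.9, -300.9]), np.float64(-95.0), np.float64(0.1037055763060861))
[338 256  10  21 194] (array([ 464.2, -395.8]), array([ 499.1, -508.7]), np.float64(-72.8), np.float64(0.20194291693405414))
[208 256  10  21 189] (array([ 302.5, -375.5]), array([ 240. , -481.3]), np.float64(-120.6), np.float64(0.20045144382927543))
```

Run:
```python
from h import *
m,im=load('w16')
print([(r,im[r,278].tolist()) for r in range(176,240,2)])
print(proj(m,[[.3955,y,0] for y in (-.27,-.28,-.29)]).round(1).tolist())
```

```text
[(176, [128, 124, 120]), (178, [129, 125, 121]), (180, [129, 125, 121]), (182, [126, 121, 117]), (184, [86, 79, 75]), (186, [78, 76, 73]), (188, [80, 77, 73]), (190, [76, 73, 71]), (192, [90, 81, 76]), (194, [90, 81, 75]), (196, [98, 85, 78]), (198, [99, 85, 77]), (200, [107, 89, 80]), (202, [107, 89, 80]), (204, [53, 51, 50]), (206, [51, 49, 48]), (208, [56, 54, 52]), (210, [56, 52, 53]), (212, [54, 53, 51]), (214, [49, 47, 47]), (216, [50, 49, 48]), (218, [51, 49, 48]), (220, [51, 49, 48]), (222, [53, 51, 50]), (224, [57, 56, 54]), (226, [57, 55, 54]), (228, [57, 54, 53]), (230, [86, 83, 81]), (232, [130, 126, 122]), (234, [131, 126, 122]), (236, [130, 126, 122]), (238, [130, 126, 122])]
[[275.4, 174.3], [276.5, 182.9], [277.6, 191.4]]
```

The bottle's near edge (row 183.5) puts its axis at (395.3,-296.2), which agrees with the bearing from the earlier view.

Request:
send_rows(
  delta_pos=[
    [-0.1, -1.8, 0],
    [0, 0, -3],
    [0, 0, -3],
    [0, 0, -2],
    [0, 0, 0],
  ],
  twist=[0, 0, 0, 0, 0],
)

```text
t: 23.98
position: [0.3941, -0.2946, 0.1393]
tcp_rot: [-180.0, -0.2, 82.8]
contact_force: [-0.4, 0.5, 0.1]
grip_width: 0.702
grasp_force: 0.0
```

Request:
send_rows(
  delta_pos=[
    [0, 0, -3],
    [0, 0, -3],
    [0, 0, -2.5],
    [0, 0, -0.5],
    [0, 0, 0],
  ],
  twist=[0, 0, 0, 0, 0],
)

```text
t: 24.4
position: [0.395, -0.2965, 0.0523]
tcp_rot: [179.8, -0.1, 82.7]
contact_force: [-0.3, 0.4, -0.1]
grip_width: 0.699
grasp_force: 0.0
```

Request:
send_rows(
  delta_pos=[
    [0, 0, 0],
    [0, 0, 0],
  ],
  twist=[0, 0],
)

```text
t: 24.57
position: [0.3959, -0.2979, 0.0543]
tcp_rot: [179.6, 0.0, 82.7]
contact_force: [0.4, -0.2, -0.0]
grip_width: 0.7
grasp_force: 0.0
```

Request:
send_rows(
  delta_pos=[
    [0, 0.15, -0.1],
    [0, 0, 0],
    [0, 0, 0],
    [0, 0, 0],
    [0, 0, 0],
  ],
  twist=[0, 0, 0, 0, 0],
  hand=0,
  squeeze=30,
)

```text
t: 24.98
position: [0.3954, -0.2961, 0.0526]
tcp_rot: [179.6, -0.0, 82.7]
contact_force: [-0.6, 0.9, 6.5]
grip_width: 0.344
grasp_force: 29.1
```

Request:
send_rows(
  delta_pos=[
    [0, 0, 0],
    [0, 0, 0],
    [0, 0, 0.5],
    [0, 0, 1],
    [0, 0, 0],
  ],
  twist=[0, 0, 0, 0, 0],
)

```text
t: 25.4
position: [0.3951, -0.2964, 0.068]
tcp_rot: [179.6, -0.0, 82.6]
contact_force: [0.3, 0.5, -0.6]
grip_width: 0.348
grasp_force: 29.7
```

Request:
send_rows(
  delta_pos=[
    [0, 0, 3.5],
    [0, 0, 4],
    [0.5, 1, 3],
    [1.9, 3.5, 0.5],
    [1.9, 3.5, 0],
  ],
  twist=[0, 0, 0, 0, 0],
)

```text
t: 25.82
position: [0.4386, -0.2173, 0.1793]
tcp_rot: [179.4, 0.1, 82.4]
contact_force: [1.3, 0.1, -1.6]
grip_width: 0.345
grasp_force: 30.0
```

Request:
send_rows(
  delta_pos=[
    [1.9, 3.5, 0],
    [1.9, 3.5, 0],
    [1.9, 3.5, 0],
    [1.9, 3.5, 0],
    [1.9, 3.5, 0],
  ],
  twist=[0, 0, 0, 0, 0],
)

```text
t: 26.23
position: [0.5332, -0.0389, 0.1765]
tcp_rot: [179.7, -0.1, 82.7]
contact_force: [0.6, -0.6, -0.4]
grip_width: 0.349
grasp_force: 30.0
```

Request:
send_rows(
  delta_pos=[
    [1.9, 3.5, 0],
    [1.9, 3.5, 0],
    [1.9, 3.5, 0],
    [1.9, 3.5, 0],
    [1.1, 2.2, 0],
  ],
  twist=[0, 0, 0, 0, 0],
)

```text
t: 26.65
position: [0.6207, 0.1265, 0.1759]
tcp_rot: [179.7, -0.2, 82.9]
contact_force: [0.8, 1.2, -1.2]
grip_width: 0.347
grasp_force: 30.0
```

Request:
send_rows(
  delta_pos=[
    [0, 0, 0],
    [0, 0, 0],
    [0, 0, 0],
  ],
  twist=[0, 0, 0],
)

```text
t: 26.9
position: [0.6192, 0.1202, 0.1761]
tcp_rot: [179.8, 0.0, 82.6]
contact_force: [-0.2, -0.1, -0.0]
grip_width: 0.344
grasp_force: 30.0
```

Run:
```python
from h import *
settle_snap('w17.png')
s=bot.get_state();print(s['t'],s['position'],s['tcp_rot'],s['joint_pos'],s['grasp_force'])
m,im=load('w17')
# jig base right end / well block edges by profile
print(proj(m,[[.6205,.1208,.034],[.6205,.1208,.12]]).round(1))
hsv=cv2.cvtColor(im,cv2.COLOR_RGB2HSV)
mk=((hsv[...,1]>60)&(hsv[...,0]<25)).astype(np.uint8)
for r in range(150,260,10):
    c=np.where(mk[r,200:360])[0]+200; print(r,(c.min(),c.max()) if len(c) else None)
print([(c,im[215,c].tolist()) for c in range(226,334,4)])
```

```text
cam drift 0.0001
26.95 [0.6192473  0.11948784 0.17637648] [1.79767828e+02 6.74495939e-03 8.25507654e+01] [-25.22510774  34.13969311  20.18042485  91.47815987 -13.33366089
  56.54577086  -8.35408547] 30.010479521479283
[[278.9 199.1]
 [280.1 236.4]]
150 (np.int64(224), np.int64(331))
160 (np.int64(225), np.int64(331))
170 (np.int64(225), np.int64(330))
180 (np.int64(226), np.int64(330))
190 (np.int64(226), np.int64(329))
200 (np.int64(226), np.int64(328))
210 (np.int64(227), np.int64(328))
220 (np.int64(227), np.int64(327))
230 None
240 None
250 None
[(226, [134, 127, 121]), (230, [150, 129, 99]), (234, [144, 125, 96]), (238, [144, 124, 95]), (242, [145, 125, 96]), (246, [159, 135, 103]), (250, [162, 130, 98]), (254, [160, 128, 96]), (258, [151, 120, 92]), (262, [131, 105, 80]), (266, [88, 72, 58]), (270, [86, 71, 56]), (274, [85, 69, 54]), (278, [84, 68, 53]), (282, [83, 69, 53]), (286, [87, 71, 56]), (290, [102, 82, 64]), (294, [142, 114, 86]), (298, [158, 125, 94]), (302, [154, 123, 93]), (306, [163, 131, 98]), (310, [157, 135, 103]), (314, [167, 143, 110]), (318, [169, 145, 111]), (322, [170, 146, 112]), (326, [158, 135, 104]), (330, [134, 130, 125])]
```

Run:
```python
from h import *
m,im=load('w17')
for c in (252,278,304): print(c,[(r,int(im[r,c,0]),int(im[r,c,2])) for r in range(140,240,2)])
print(proj(m,[[.6205+d*.129,.1208+d*.992,.034] for d in (.028,.02,-.02,-.028)]).round(1).tolist())
```

```text
252 [(140, 147, 98), (142, 108, 69), (144, 110, 70), (146, 152, 93), (148, 154, 94), (150, 149, 92), (152, 141, 93), (154, 153, 101), (156, 153, 101), (158, 153, 101), (160, 153, 101), (162, 154, 101), (164, 119, 79), (166, 92, 59), (168, 130, 81), (170, 158, 96), (172, 159, 97), (174, 159, 96), (176, 160, 97), (178, 159, 96), (180, 159, 97), (182, 159, 96), (184, 159, 96), (186, 159, 97), (188, 160, 97), (190, 160, 97), (192, 158, 97), (194, 153, 93), (196, 146, 90), (198, 143, 88), (200, 141, 87), (202, 153, 94), (204, 155, 94), (206, 158, 95), (208, 160, 97), (210, 160, 96), (212, 161, 97), (214, 161, 97), (216, 160, 97), (218, 161, 97), (220, 161, 98), (222, 161, 98), (224, 160, 97), (226, 161, 96), (228, 156, 103), (230, 132, 123), (232, 133, 123), (234, 132, 123), (236, 131, 122), (238, 132, 123)]
278 [(140, 146, 96), (142, 105, 65), (144, 106, 65), (146, 155, 93), (148, 154, 92), (150, 150, 90), (152, 133, 84), (154, 151, 98), (156, 151, 98), (158, 151, 98), (160, 151, 99), (162, 150, 97), (164, 127, 82), (166, 88, 56), (168, 119, 73), (170, 160, 95), (172, 161, 95), (174, 143
[... 681 characters left out ...]
 152, 100), (162, 152, 100), (164, 144, 94), (166, 84, 54), (168, 101, 62), (170, 155, 92), (172, 155, 92), (174, 153, 91), (176, 154, 93), (178, 154, 92), (180, 154, 92), (182, 154, 92), (184, 153, 92), (186, 153, 93), (188, 154, 93), (190, 153, 92), (192, 153, 92), (194, 153, 93), (196, 153, 92), (198, 153, 92), (200, 153, 93), (202, 155, 94), (204, 155, 93), (206, 156, 95), (208, 156, 94), (210, 155, 94), (212, 155, 94), (214, 156, 95), (216, 156, 94), (218, 157, 94), (220, 157, 94), (222, 157, 95), (224, 157, 95), (226, 157, 95), (228, 154, 99), (230, 134, 124), (232, 131, 121), (234, 100, 86), (236, 89, 77), (238, 81, 73)]
[[279.0, 167.9], [278.9, 177.0], [278.8, 220.3], [278.8, 228.5]]
```

Block edges (rows 168 and 229) match the predicted well position within a millimetre. Lowering the bottle.

Request:
send_rows(
  delta_pos=[
    [0.1, 0.1, -2],
    [0, 0, -2.5],
    [0, 0, -2],
    [0, 0, -1],
    [0, 0, 0],
  ],
  twist=[0, 0, 0, 0, 0],
)

```text
t: 27.37
position: [0.6191, 0.1206, 0.0995]
tcp_rot: [180.0, 0.0, 82.5]
contact_force: [0.4, -0.1, 0.6]
grip_width: 0.344
grasp_force: 30.0
```

Request:
send_rows(
  delta_pos=[
    [0, 0, 0],
    [0, 0, 0],
  ],
  twist=[0, 0],
)

```text
t: 27.53
position: [0.6215, 0.1215, 0.103]
tcp_rot: [179.6, -0.1, 82.6]
contact_force: [-1.1, -0.3, 0.2]
grip_width: 0.347
grasp_force: 30.0
```

Request:
send_rows(
  delta_pos=[
    [-0.1, -0.1, -1],
    [0, 0, -1],
    [0, 0, -0.8],
    [0, 0, 0],
    [0, 0, 0],
  ],
  twist=[0, 0, 0, 0, 0],
)

```text
t: 27.95
position: [0.6192, 0.1211, 0.0727]
tcp_rot: [179.8, -0.0, 82.7]
contact_force: [0.3, -0.7, -1.5]
grip_width: 0.346
grasp_force: 30.0
```

Request:
send_rows(
  delta_pos=[
    [0, 0, -0.2],
    [0, 0, -0.2],
    [0, 0, -0.1],
    [0, 0, 0],
  ],
  twist=[0, 0, 0, 0],
)

```text
t: 28.28
position: [0.6199, 0.1212, 0.0688]
tcp_rot: [179.7, -0.1, 82.7]
contact_force: [-0.6, -1.0, 0.1]
grip_width: 0.346
grasp_force: 30.0
```

Request:
send_rows(
  delta_pos=[
    [0, 0, -0.1],
    [0, 0, -0.1],
    [0, 0, 0],
  ],
  twist=[0, 0, 0],
)

```text
t: 28.53
position: [0.6202, 0.1213, 0.0685]
tcp_rot: [179.7, -0.1, 82.6]
contact_force: [-3.2, -0.2, 12.8]
grip_width: 0.342
grasp_force: 30.8
```

Request:
send_rows(
  delta_pos=[
    [0, 0, 0],
    [0, 0, 0],
    [0, 0, 0],
    [0, 0, 0],
  ],
  twist=[0, 0, 0, 0],
  hand=0.7,
)

```text
t: 28.87
position: [0.6197, 0.1211, 0.0663]
tcp_rot: [179.7, -0.1, 82.7]
contact_force: [-0.3, 1.0, -0.3]
grip_width: 0.697
grasp_force: 0.0
```

Request:
send_rows(
  delta_pos=[
    [0, 0, 1],
    [0, 0, 2],
    [0, 0, 3],
    [0, 0, 4],
    [0, 0, 4],
  ],
  twist=[0, 0, 0, 0, 0],
)

```text
t: 29.28
position: [0.619, 0.1209, 0.208]
tcp_rot: [179.8, -0.0, 82.6]
contact_force: [1.4, -0.6, 0.4]
grip_width: 0.703
grasp_force: 0.0
```

Run:
```python
from h import *
settle_snap('w18.png')
s=bot.get_state();print(s['t'],s['position'],s['tcp_rot'],s['joint_pos'],s['contact_force'])
```

```text
cam drift 0.0065
29.3333 [0.62296887 0.12086697 0.21728384] [179.11293671  -0.25565294  82.61132038] [-25.72297835  32.01138672  20.97275571  88.4224104  -12.55053602
  60.95590814  -9.11781874] [ 3.15197741 -0.09894449  5.72973892]
```

Request:
send_rows(
  delta_pos=[
    [-0.9, -1.9, 1],
    [-0.9, -1.9, 1],
    [-0.9, -1.9, 1],
    [-0.9, -1.9, 1],
    [-0.9, -1.9, 1],
  ],
  twist=[-0.12, -0.12, -0.12, -0.12, -0.12],
  hand=1,
)

```text
t: 29.75
position: [0.5741, 0.0252, 0.2575]
tcp_rot: [179.7, -0.1, 47.9]
contact_force: [0.3, -0.4, 0.2]
grip_width: 0.999
grasp_force: 0.0
```

Request:
send_rows(
  delta_pos=[
    [-0.9, -1.9, 0],
    [-0.9, -1.9, 0],
    [-0.9, -1.9, 0],
    [-0.9, -1.9, 0],
    [-0.9, -1.9, 0],
  ],
  twist=[-0.12, -0.12, -0.12, -0.12, -0.12],
)

```text
t: 30.17
position: [0.5292, -0.0697, 0.2571]
tcp_rot: [179.7, -0.1, 13.6]
contact_force: [0.7, 0.2, -0.4]
grip_width: 1.001
grasp_force: 0.0
```

Request:
send_rows(
  delta_pos=[
    [-0.9, -1.9, 0],
    [-0.9, -1.9, 0],
    [-0.9, -1.9, 0],
    [-0.9, -1.9, 0],
    [0, 0, 0],
  ],
  twist=[-0.12, -0.12, -0.12, -0.12, 0],
)

```text
t: 30.58
position: [0.4915, -0.1491, 0.2575]
tcp_rot: [179.6, -0.1, -14.3]
contact_force: [-0.7, -1.1, 0.7]
grip_width: 1.002
grasp_force: 0.0
```

Request:
send_rows(
  delta_pos=[
    [0, 0, 0],
    [0, 0, 0],
    [0, 0, 0],
    [0, 0, 0],
  ],
  twist=[0, 0, 0, 0],
)

```text
t: 30.92
position: [0.4942, -0.1439, 0.2565]
tcp_rot: [179.8, -0.1, -13.5]
contact_force: [-0.9, -0.3, -0.6]
grip_width: 1.003
grasp_force: 0.0
```

Run:
```python
from h import *
settle_snap('w19.png')
s=bot.get_state();print(s['t'],s['position'],s['tcp_rot'],s['joint_pos'])
m,im=load('w19')
R={}
for n,X,z in(('row1',(.635,-.057,.044),.044),('row2',(.605,-.255,.044),.044),('barR',(.4334,-.1637,.03),.03)):
    p=proj(m,[X])[0].astype(int)
    for tol in (14,20):
        mk=np.abs(im.astype(int)-im[p[1],p[0]].astype(int)).max(2)<tol
        b,st,c=blob(mk,p);print(n,p,im[p[1],p[0]],st,rect(m,b,z))
```

```text
cam drift 0.0
30.9667 [ 0.4941046  -0.14399765  0.25648633] [ 1.79755696e+02 -5.39325523e-02 -1.34786645e+01] [-20.6680737   25.54947109  51.08647582 102.36997032 -21.95301887
  62.59778367 -65.49871784]
row1 [160  70] [147 137 122] [ 133   37   56   68 3310] (634.7, -57.7, 63.7, 51.9, -11.7)
row1 [160  70] [147 137 122] [ 132   36   57   69 3379] (634.7, -57.7, 64.2, 52.4, -11.9)
row2 [358  52] [149 141 125] [ 335   17   53   69 3427] (605.0, -257.5, 63.0, 51.3, -11.0)
row2 [358  52] [149 141 125] [ 335   17   53   69 3516] (605.2, -257.6, 64.2, 51.4, -11.1)
barR [303 224] [150 142 127] [ 279  194   52   60 2258] (433.0, -164.3, 69.5, 50.4, -23.6)
barR [303 224] [150 142 127] [ 279  194   52   60 2321] (433.0, -164.4, 70.0, 51.3, -23.5)
```

Row bars measure (634.7,-57.7) and (605,-257.5), so the midpoint is (620,-157.6) at yaw about -10. Picking the other bar at (433,-164.3), yaw -23.5.

Request:
send_rows(
  delta_pos=[
    [-2, -0.7, -3],
    [-2, -0.7, -3],
    [-2.1, -0.6, -3],
    [0, 0, -3],
    [0, 0, -2],
  ],
  twist=[-0.09, -0.085, 0, 0, 0],
)

```text
t: 31.38
position: [0.4311, -0.1642, 0.1146]
tcp_rot: [179.7, 0.1, -23.6]
contact_force: [0.4, 0.4, 0.1]
grip_width: 0.997
grasp_force: 0.0
```

Request:
send_rows(
  delta_pos=[
    [0, 0, 0],
    [0, 0, 0],
    [0, 0, 0],
  ],
  twist=[0, 0, 0],
)

```text
t: 31.63
position: [0.4336, -0.1652, 0.1176]
tcp_rot: [179.7, -0.1, -23.6]
contact_force: [-0.1, -0.5, -0.2]
grip_width: 0.998
grasp_force: 0.0
```

Run:
```python
from h import *
settle_snap('w20.png')
s=bot.get_state();print(s['t'],s['position'],s['tcp_rot'],s['joint_pos'])
m,im=load('w20')
p=proj(m,[[.433,-.164,.03]])[0].astype(int)
for tol in (14,20):
    mk=np.abs(im.astype(int)-im[p[1],p[0]].astype(int)).max(2)<tol
    b,st,c=blob(mk,p);print(p,st,rect(m,b,.03))
```

```text
cam drift 0.0003
31.6833 [ 0.43374165 -0.16525366  0.11779467] [179.74359798  -0.18363215 -23.5975335 ] [-12.56527934  31.57632341  45.43029944 120.25932159 -33.92807721
  41.40306814 -58.61636257]
[273 222] [ 239  176   73   90 6290] (432.7, -164.5, 68.5, 50.8, -23.6)
[273 222] [ 238  175   74   91 6432] (433.1, -164.6, 69.4, 51.2, -23.4)
```

Request:
send_rows(
  delta_pos=[
    [-0.1, 0.05, -3.5],
    [0, 0, -3],
    [0, 0, -2.4],
    [0, 0, 0],
    [0, 0, 0],
  ],
  twist=[0, 0, 0, 0, 0],
)

```text
t: 32.1
position: [0.432, -0.1645, 0.0281]
tcp_rot: [179.8, -0.0, -23.6]
contact_force: [0.5, -0.9, 0.8]
grip_width: 0.996
grasp_force: 0.0
```

Request:
send_rows(
  delta_pos=[
    [0, 0, 0],
    [0, 0, 0],
    [0, 0, 0],
    [0, 0, 0],
    [0, 0, 0],
  ],
  twist=[0, 0, 0, 0, 0],
  hand=0,
  squeeze=30,
)

```text
t: 32.52
position: [0.4328, -0.1646, 0.0292]
tcp_rot: [179.8, -0.2, -23.6]
contact_force: [-0.4, 0.1, 8.2]
grip_width: 0.624
grasp_force: 30.3
```

Request:
send_rows(
  delta_pos=[
    [0, 0, 0],
    [0, 0, 0],
    [0, 0, 0.5],
    [0, 0, 1],
    [0, 0, 0],
  ],
  twist=[0, 0, 0, 0, 0],
)

```text
t: 32.93
position: [0.4325, -0.1647, 0.0443]
tcp_rot: [179.8, -0.2, -23.6]
contact_force: [-0.4, -0.5, -1.1]
grip_width: 0.615
grasp_force: 32.8
```

Request:
send_rows(
  delta_pos=[
    [0, 0, 3],
    [1.5, 0, 3],
    [3.5, 0.1, 1],
    [3.5, 0.1, 0],
    [3.5, 0.2, 0],
  ],
  twist=[0, 0, 0.08, 0.08, 0.077],
)

```text
t: 33.35
position: [0.5537, -0.1601, 0.1142]
tcp_rot: [179.7, -0.2, -9.8]
contact_force: [1.0, 0.1, -1.5]
grip_width: 0.617
grasp_force: 32.8
```

Request:
send_rows(
  delta_pos=[
    [3.5, 0.2, 0],
    [3.2, 0.1, 0],
    [0, 0, 0],
    [0, 0, 0],
    [0, 0, 0],
  ],
  twist=[0, 0, 0, 0, 0],
)

```text
t: 33.77
position: [0.6177, -0.1575, 0.1122]
tcp_rot: [179.7, 0.0, -10.1]
contact_force: [-0.5, 0.2, -1.1]
grip_width: 0.62
grasp_force: 32.8
```

Run:
```python
from h import *
settle_snap('w21.png')
s=bot.get_state();print(s['t'],s['position'],s['tcp_rot'],s['joint_pos'])
m,im=load('w21')
for n,X,z in(('row1',(.635,-.057,.044),.044),('row2',(.605,-.257,.044),.044),('held',(.620,-.157,.116),.116)):
    p=proj(m,[X])[0].astype(int);print(n,p)
    if not(0<p[0]<560 and 0<p[1]<420):continue
    mk=np.abs(im.astype(int)-im[p[1],p[0]].astype(int)).max(2)<18
    b,st,c=blob(mk,p);print(im[p[1],p[0]],st,rect(m,b,z))
```

```text
cam drift 0.0003
33.8167 [ 0.61738051 -0.15767781  0.11242163] [ 1.79721564e+02  1.34470312e-02 -1.01161241e+01] [-10.4421128   43.23953215  40.12165694  94.33614755 -32.4312492
  54.59749129 -58.82291398]
row1 [123 230]
[164 154 137] [  82  184   85   90 6548] (635.0, -58.1, 63.3, 52.0, -12.0)
row2 [425 223]
[165 155 138] [ 383  176   88   89 6561] (605.7, -257.5, 62.7, 51.4, -11.3)
held [272 285]
[166 156 139] [  218   214   120   135 14977] (619.2, -158.8, 67.9, 49.4, -10.0)
```

Request:
send_rows(
  delta_pos=[
    [0.25, 0, -2],
    [0, 0, -2.5],
    [0, 0, -1.5],
    [0, 0, -0.3],
    [0, 0, 0],
  ],
  twist=[-0.015, 0, 0, 0, 0],
)

```text
t: 34.23
position: [0.6198, -0.1574, 0.049]
tcp_rot: [179.7, 0.1, -11.0]
contact_force: [0.7, 0.1, -0.1]
grip_width: 0.615
grasp_force: 32.8
```

Request:
send_rows(
  delta_pos=[
    [0, 0, -0.1],
    [0, 0, 0],
    [0, 0, 0],
  ],
  twist=[0, 0, 0],
)

```text
t: 34.48
position: [0.6217, -0.1577, 0.0498]
tcp_rot: [179.7, -0.2, -10.9]
contact_force: [0.1, -0.5, -0.0]
grip_width: 0.616
grasp_force: 32.8
```

Request:
send_rows(
  delta_pos=[
    [-0.1, 0, -0.2],
    [0, 0, -0.15],
    [0, 0, -0.1],
    [0, 0, 0],
  ],
  twist=[0, 0, 0, 0],
)

```text
t: 34.82
position: [0.6203, -0.1574, 0.0452]
tcp_rot: [179.8, -0.1, -10.9]
contact_force: [-1.9, 2.1, 9.8]
grip_width: 0.62
grasp_force: 33.9
```

Request:
send_rows(
  delta_pos=[
    [0, 0, -0.1],
    [0, 0, 0],
    [0, 0, 0],
  ],
  twist=[0, 0, 0],
)

```text
t: 35.07
position: [0.6203, -0.1574, 0.0452]
tcp_rot: [179.8, -0.1, -10.9]
contact_force: [-5.6, 2.8, 16.2]
grip_width: 0.62
grasp_force: 34.9
```

Request:
send_rows(
  delta_pos=[
    [0, 0, 0],
    [0, 0, 0],
    [0, 0, 0],
    [0, 0, 0],
  ],
  twist=[0, 0, 0, 0],
  hand=0.8,
)

```text
t: 35.4
position: [0.6202, -0.1573, 0.0428]
tcp_rot: [179.7, -0.0, -10.9]
contact_force: [-0.7, -0.3, 0.4]
grip_width: 0.797
grasp_force: 0.0
```

Request:
send_rows(
  delta_pos=[
    [0, 0, 1],
    [0, 0, 2],
    [0, 0, 4],
    [0, 0, 4],
    [0, 0, 4],
  ],
  twist=[0, 0, 0, 0, 0],
)

```text
t: 35.82
position: [0.6197, -0.1576, 0.1951]
tcp_rot: [179.7, -0.0, -11.0]
contact_force: [1.2, -0.2, -0.2]
grip_width: 0.801
grasp_force: 0.0
```

Request:
send_rows(
  delta_pos=[
    [-1, 0, 2],
    [-2, 0, 0],
    [-2, 0, 0],
    [0, 0, 0],
    [0, 0, 0],
  ],
  twist=[0, 0, 0, 0, 0],
)

```text
t: 36.23
position: [0.5697, -0.1575, 0.2141]
tcp_rot: [179.8, -0.1, -11.0]
contact_force: [0.3, 0.2, 0.1]
grip_width: 0.801
grasp_force: 0.0
```

Run:
```python
from h import *
settle_snap('w22.png')
s=bot.get_state();print(s['t'],s['position'],s['tcp_rot'],s['contact_force'])
m,im=load('w22')
for n,X,z in(('row1',(.635,-.057,.044),.044),('row2',(.605,-.257,.044),.044),('mid',(.620,-.157,.046),.046)):
    p=proj(m,[X])[0].astype(int)
    mk=np.abs(im.astype(int)-im[p[1],p[0]].astype(int)).max(2)<18
    b,st,c=blob(mk,p);print(n,p,st,rect(m,b,z))
# stamp, bottle in scene camera: upright check by axis projections
ms,sc=snap('scene','s1.png'); mt,tp=snap('top','t1.png')
for n,x,zb,zt in(('stamp',(.635,.2245),.06,.104),('bottle',(.620,.1212),.036,.114)):
    for cn,mm,ii in(('scene',ms,sc),('top',mt,tp)):
        P=proj(mm,[[*x,z] for z in np.linspace(zb,zt,6)]).round().astype(int)
        print(n,cn,P[[0,-1]].tolist(),[ii[v,u].tolist() for u,v in P])
```

```text
cam drift 0.0009
36.2833 [ 0.57058772 -0.15719204  0.21368589] [ 1.79761569e+02 -1.15106911e-01 -1.09157434e+01] [ 0.01075402  0.80838314 -0.55549097]
row1 [157 146] [ 129  112   59   68 3662] (634.7, -57.7, 63.0, 51.8, -12.0)
row2 [373 136] [ 345  101   59   70 3763] (605.3, -257.6, 63.4, 51.6, -10.9)
mid [264 141] [ 238  102   57   77 4194] (619.9, -158.2, 69.4, 51.0, -11.0)
stamp scene [[158, 266], [156, 250]] [[93, 81, 66], [64, 54, 45], [63, 58, 46], [101, 86, 72], [118, 103, 86], [120, 110, 95]]
stamp top [[177, 172], [173, 169]] [[100, 85, 64], [114, 92, 71], [129, 110, 85], [164, 142, 114], [173, 151, 122], [175, 152, 125]]
bottle scene [[193, 250], [191, 223]] [[78, 60, 47], [101, 80, 59], [104, 85, 75], [44, 42, 43], [32, 34, 36], [118, 121, 119]]
bottle top [[214, 178], [210, 173]] [[169, 128, 92], [123, 94, 70], [43, 42, 42], [21, 19, 20], [24, 28, 27], [42, 43, 45]]
```

Everything stands as asked: the mid bar is at (619.9,-158.2) against a midpoint of (620.0,-157.7), and the stamp and bottle axes check out in both fixed views.

```bash
python3 -c "
from workcell import bot
print(bot.hand_in())"
```

```text
the job is handed in; nothing more can be done
None
```

The job is handed in at about 36 s: one bar in the pocket, guide seated over it, stamp through its hole, bottle upright in the well, and the other bar within 1 mm of midway between the two on the board. The judge's verdict was not returned.

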